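Put the rocking cover back on the butter dish

ROBOT

A 6-joint arm with a two-finger parallel gripper is mounted at the origin on a cart in front of the work surface, level with it; the furniture and walls round the work are solid. World frame = base frame: x ahead of the robot, y to its left, z up, the work surface at z = 0. Lengths are in m, angles in rad, forces in N, time in s.
With the tool pointing down it reaches from about 0.275 to 1 m from the base axis. Payload 8.4 kg.
Tool frame: the origin (TCP) lies between the finger pads; the fingertips stand 25 mm ahead of it and the grasp point (between the pads) lies 6 mm ahead of it (ctrl.finger_overhang is the distance from the TCP to the fingertips, in m); z points along the fingers, y is the line along which they close (so a half turn about z gives the same grasp; the last joint's range is limited). The gripper opens to 85 mm and grips with 20 to 120 N. Pads are 22 mm wide; open, the fingers measure 114 mm over their backs; the gripper's body (76 mm by 85 mm) begins 54 mm behind the grasp point. The pads swing forward as they close: fully open they stand 13 mm farther back than shut.
Start: joints at [1.188, 0.353, 1.633, -0, 1.155, -0.002], TCP at [0.232, 0.58, 0.256] pointing down, gripper open.
Joint ranges: [-2.63, 2.63], [-0.92, 2.1], [0.06, 2.66], [-1.3, 4.44], [0, 2.69], [-3.02, 3.02]. Speed limits (rad/s): [2.22, 2.22, 2.79, 3.14, 3.14, 3.14].

INTERFACE

Orientations are given as a unit quaternion [x, y, z, w].
In Python, from bench import ctrl, vision gives the robot as it stands.
- The arm moves only by the shell command python3 -m handwheel 'ROWS'. ROWS is JSON, a list of rows, each an object of numbers: "rx", "ry", "rz": the turn, a rotation vector about the tool's x, y, z in rad; "dx", "dy", "dz": the shift along the tool's x, y, z in mm; "jaw": the opening, from 0 (shut) to 1 (fully open). A call has 1 to 20 rows; each row is the pose to reach, as a shift and turn from the pose commanded when the call began, along the tool's axes at that moment; what a row does not reach only later rows make up. A row lasts 1/12 s, in which the tool goes at most 41.7 mm and 7.16 degrees, less where a joint would pass 70% of its speed; a pose out of reach is approached as far as the arm can. A call with a gripper value outside its range is refused whole. The fingers move at their own pace and stop on an object; the grip force is fixed at half the most. Time passes only in rows, so rows that repeat a pose let the fingers close. It gives the time, the measured TCP pose, the force, the opening and the grip force at its end, in the units of the state.
- ctrl.get_state(): the state, without advancing time (a new reading comes with each control period).
- vision.camera(name): name is "scene" or "top"; returns a dict with "image" (420x560x3 uint8, red, green, blue), "camera_matrix" (3x3 intrinsics, pixels), "eye" and "rotation" of the camera in the world. Camera axes: x right, y down, z forward; pixel columns grow to the right and rows downward; lengths in m; the calibration is good to about 2 mm. A picture is of the moment at which its call begins. There is no depth.
- ctrl.job_done(): hands the job in; it is judged then, once.
The state is a dict: "t": time; "qpos": joint angles; "joint_vel": joint speeds; "joint_efforts": joint torques, N m; "ee_pos": TCP position; "tool_rot": TCP orientation; "contact_force": force on the tool from outside, world axes, zero at the start; "ft_torque": the same for the moment, N m; "grip_width": opening from 0.0 (shut) to 1.0 (fully open); "finger_force": force on a finger pad.
Only numpy, scipy, OpenCV 4.12 (cv2) and the standard library are available. Lean on these libraries where they do the work, as an engineer would, in place of code of your own. Each camera call takes 0.05 s, during which the arm holds its last target. There are 200 camera calls.

TASK

Close up the butter dish. Its cover lies upside down on its rounded back, tipped by a spoon left in it: lay the spoon on the chopping board, stop the cover, which will be rocking by then, turn it over and set it rim down over the butter, fully home and level on the dish. The cover is ceramic, so do not drop it or let it fall over; leave the dish where it stands and the other things undisturbed.

Things in the scene. Friction and masses are not known exactly. Their poses are not given: they have to be found in the camera images.
- cover: Ceramic cover, hollow, like half a barrel: 140 mm long (x), 58 wide (y), 57 high, about 0.27 kg, no knob. Origin: centre of its open flat rim; z from rim to crown. Long sides plain, upright, parallel for 28 mm from the rim, then a half-round vault, radius 29. Ends flat and square, so it can stand on either end. Walls 4 mm, vault to 7; inside 132 x 50 at the rim, 46 high. Either end may lead.
- cover_vault (a point): Point in the middle of the cover, on the axis of its vault, 28 mm from the rim. At the start the cover lies on the vault, rim up, tipped about 18 degrees sideways by the spoon. Without it the cover rocks about its long axis, a little over once a second, rolling, so that its rim sways up to 17 mm each way; it calms down in some 10 s and rocks again when touched. Level, its rim is 57 mm up.
- dish: Base of the butter dish: a loose, stepped wooden plate, 0.55 kg, origin mid underside: 190 (x) by 92 (y) and 8 thick; on it a step 148 x 66, 6 high; on that a plinth 126 x 44, 5 high; on that, fixed, a wrapped stick of butter 100 x 32, 28 high (top 47 mm above the worktop, its middle at x = -8 mm). The cover goes over butter and plinth with 3 mm play all round and its rim stands on the step.
- dish_seat (a point): Point in the middle of the dish at the height of its step, 14 mm above its underside: where the cover's origin comes when the cover is fully home. Axes as the dish.
- spoon: Steel spoon, 188 mm long, 45 g: bowl (39 wide) at +x, handle at -x, 17 wide near its end; solid to the touch over its full 16 mm height in the middle, 3 mm at the handle's end (x = -94 mm). Origin mid length and width, at its underside. At the start it leans in the upturned cover, bowl inside, handle sloping up (about 24 degrees) and 50 mm out over the cover's end near the robot.
- board: Plain wooden chopping board fixed to the worktop, 190 (x) by 300 (y) mm, 22 thick; origin mid underside. Its top is free.
- garlic: Bystander: a garlic bulb, 56 mm across and 56 high; origin in the middle of its underside. To be left alone.
- lemon: Bystander: a lemon, 71x53 mm, 51 high; origin in the middle of its underside. To be left alone.
- mug: Bystander: a mug, 82 mm across without its handle (112 with it), 94 high; origin in the middle of its underside. To be left alone.
- jar: Bystander: a screw-top jar, 65 mm across, 86 high; origin in the middle of its underside. To be left alone.

How it is judged:
At the end, for the whole second after the job is handed in: Cover rim down, at rest on the dish: level within 0.05 rad, rim within 2 mm of the step, centred within 6 mm and in line within 0.12 rad (either way round). Dish flat, within 40 mm of its start. Spoon at rest on the board, its middle over the board (angle between cover's own z axis and vertical below 0.05 rad and x of cover in the frame of dish_seat between -0.006 and 0.006 m and y of cover in the frame of dish_seat between -0.006 and 0.006 m and z of cover in the frame of dish_seat between -0.003 and 0.002 m and angle between the x axis of cover and the x axis of dish_seat, either way round below 0.12 rad and linear speed of each of cover, spoon below 0.02 m/s and angular speed of cover below 0.15 rad/s and angle between dish's own z axis and vertical below 0.03 rad and height (world z) of dish below 0.004 m and distance of dish_seat from where it was at the start of the episode below 0.04 m and x of spoon in the frame of board between -0.095 and 0.095 m and y of spoon in the frame of board between -0.15 and 0.15 m and z of spoon in the frame of board between 0.012 and 0.04 m); the robot touches nothing.
It fails at once if the ceramic cover is dropped or left to fall over (it moves faster than 0.6 m/s while no finger holds it) (linear speed of cover above 0.6 m/s and contact force between the fingers and cover below 0.2 N).
It fails at once if a bystander is shifted by more than 30 mm (distance of any of garlic, lemon, mug, jar from where it was at the start of the episode above 0.03 m).
It also fails if it takes over 69 s, if anything falls off the work surface, if the arm or the gripper's body presses on something with over 40 N, if the wrist force passes 120 N, or if a joint passes its speed limit or range.

## Working session

There is one attempt and no reset: what is moved stays moved. The work goes in short steps, Python scripts to look and compute and a shell command to move; the robot and the scene stay as the last step left them, time stands still between calls to the robot, and variables do not carry over. Pictures are saved under pics/ and viewed, at most 10 in all, crops included, and the job is handed in when it is done.

```bash
ls; mkdir -p pics
cat > h.py <<'E'
import numpy as np, cv2
from bench import ctrl, vision
def snap(name,fn=None):
    c=vision.camera(name)
    if fn: cv2.imwrite('pics/'+fn,c["image"][:,:,::-1])
    return c
def ray(c,u,v):
    d=np.array(c["rotation"])@np.linalg.inv(c["camera_matrix"])@np.array([u,v,1.])
    return np.array(c["eye"]),d
def onplane(c,u,v,z):
    e,d=ray(c,u,v); return e+d*(z-e[2])/d[2]
def proj(c,p):
    q=np.array(c["camera_matrix"])@np.array(c["rotation"]).T@(np.array(p)-c["eye"]); return q[:2]/q[2]
E
python3 - <<'E'
from h import *
import pickle
a=snap("top","top0.png");b=snap("scene","scene0.png")
pickle.dump((a,b),open('c0.pkl','wb'))
for c in(a,b): print(c["camera_matrix"],c["eye"],c["rotation"])
s=ctrl.get_state();print(s)
im=np.hstack([a["image"],b["image"]])
E
```

```text
pics
[[463.97299907   0.         281.60280407]
 [  0.         463.97299907 206.04762948]
 [  0.           0.           1.        ]] [ 0.26840085 -0.07399409  1.484118  ] [-0.70275503  0.70543645 -0.04702071  0.07927061]
[[403.00449749   0.         270.34233421]
 [  0.         403.00449749 205.9243771 ]
 [  0.           0.           1.        ]] [-0.10394079  0.62634689  0.62121312] [-0.32776677  0.81194666 -0.44475903  0.18841703]
{'t': 0.1, 'qpos': array([ 1.18761079e+00,  3.53593803e-01,  1.63405518e+00, -7.03397021e-06,
        1.15521533e+00, -2.41587960e-03]), 'joint_vel': array([ 0.00038503, -0.00042686, -0.00276049,  0.00071489,  0.00272342,
       -0.00062088]), 'joint_efforts': array([ 1.38588330e-03, -6.06358194e+01, -3.42819607e+01,  1.40782358e-04,
        3.84333267e-03, -3.78896743e-06]), 'ee_pos': array([0.23213383, 0.57986217, 0.25562939]), 'tool_rot': array([ 1.89235351e-01,  9.81931554e-01, -6.24665312e-04, -1.18673280e-04]), 'contact_force': array([ 0.28767935, -0.16959037, -0.6359216 ]), 'ft_torque': array([-0.01986471, -0.03648835, -0.01200666]), 'finger_force': 0.0, 'grip_width': 1.0026976969843926}
```

View pics/top0.png

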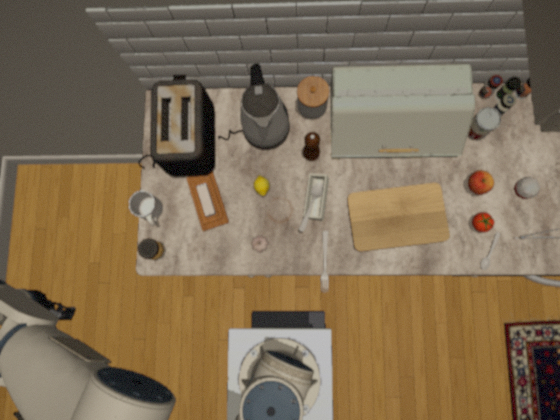

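View pics/scene0.png

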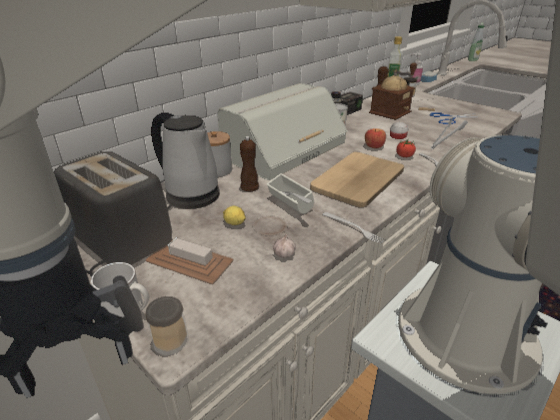

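The top view shows the dish at about (208,202), the cover with the spoon at (314,197) and its handle tip near (302,232), the board at (398,216), the lemon at (262,186) and the garlic at (260,243). A knife-like object lies at (325,260). The rotation is given as a quaternion, so I'll convert it and measure.

```bash
python3 - <<'E'
s=open('h.py').read()
s=s.replace('import numpy as np, cv2','import numpy as np, cv2\nfrom scipy.spatial.transform import Rotation as R')
s=s.replace('np.array(c["rotation"])@np.l','R.from_quat(c["rotation"]).as_matrix()@np.l').replace('np.array(c["rotation"]).T','R.from_quat(c["rotation"]).as_matrix().T')
open('h.py','w').write(s)
E
python3 - <<'E'
from h import *
import pickle
a,b=pickle.load(open('c0.pkl','rb'))
for n,u,v,z in[('dish',208,202,.01),('cover',316,197,.057),('board',398,216,.022),('lemon',262,186,.03),('garlic',260,243,.03),('tip',302,232,.1),('knife',325,262,.01)]:
    print(n,onplane(a,u,v,z).round(3))
A=a["image"][160:290,170:360,::-1];B=b["image"][150:290,130:400,::-1]
cv2.imwrite('pics/crop0.png',np.vstack([cv2.resize(A,(800,547))[:, :]])) 
cv2.imwrite('pics/crop1.png',cv2.resize(B,(800,415),interpolation=cv2.INTER_CUBIC))
E
```

```text
dish [0.551 0.234 0.01 ]
cover [ 0.555 -0.116  0.057]
board [ 0.498 -0.375  0.022]
lemon [0.598 0.056 0.03 ]
garlic [0.414 0.061 0.03 ]
tip [ 0.439 -0.072  0.1  ]
knife [ 0.355 -0.143  0.01 ]
```

View pics/crop0.png

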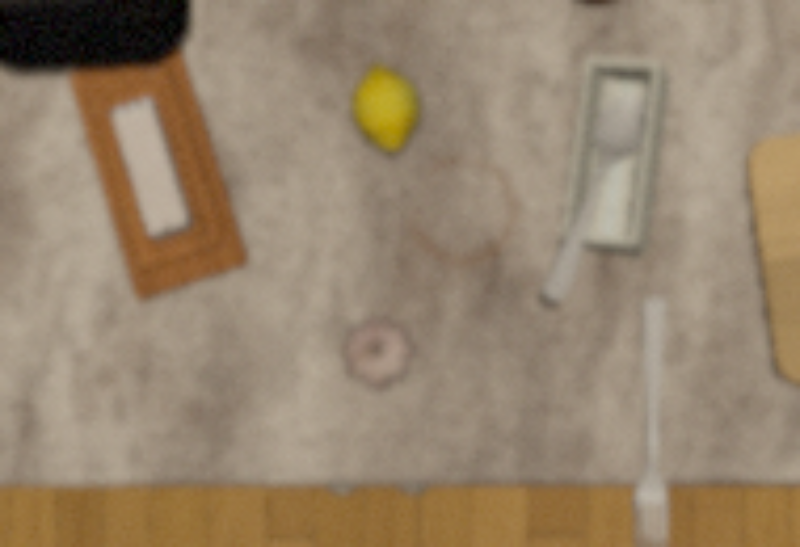

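View pics/crop1.png

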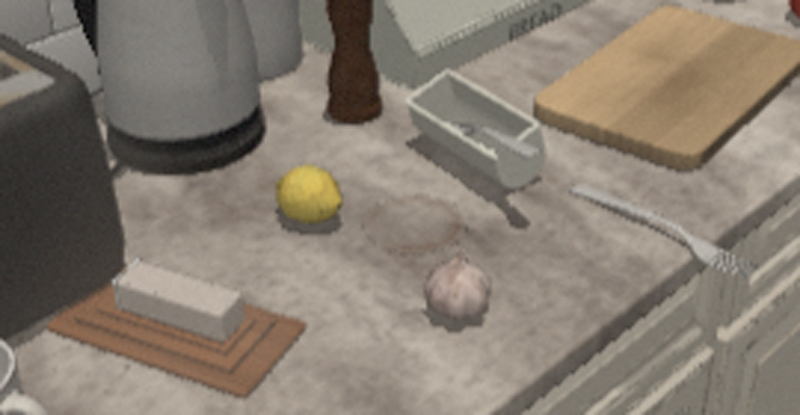

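The fork overhanging the edge must not be touched. The spoon handle tip is at about (300.6,230.8) in the top view and (312,202.6) in the scene view. Next I triangulate the tip and the cover rim corners.

```bash
cat >> h.py <<'E'
def tri(a,ua,b,ub):
    e1,d1=ray(a,*ua);e2,d2=ray(b,*ub);d1=d1/np.linalg.norm(d1);d2=d2/np.linalg.norm(d2)
    t=np.linalg.lstsq(np.stack([d1,-d2],1),e2-e1,rcond=None)[0]
    p,q=e1+t[0]*d1,e2+t[1]*d2
    return (p+q)/2,np.linalg.norm(p-q)
def toolR(yaw,tilt=0):
    """tool x horizontal-ish along yaw, pointing down; tilt>0 swings tool z forward toward yaw dir. tool y = to the right of yaw"""
    z=np.array([np.sin(tilt)*np.cos(yaw),np.sin(tilt)*np.sin(yaw),-np.cos(tilt)])
    y=np.array([np.sin(yaw),-np.cos(yaw),0]); return np.stack([np.cross(y,z),y,z],1)
def go(p,Rm,flip='auto'):
    """rows needed from measured pose; half-turn choice nearest"""
    s=ctrl.get_state();R0=R.from_quat(s["tool_rot"]).as_matrix()
    best=min([Rm,Rm@np.diag([-1,-1,1])] if flip=='auto' else [Rm],key=lambda M:R.from_matrix(R0.T@M).magnitude())
    d=R0.T@(np.array(p)-s["ee_pos"])*1000; rv=R.from_matrix(R0.T@best).as_rotvec()
    print("d mm",d.round(1),"rv",rv.round(3),"t",round(s["t"],2),"at",s["ee_pos"].round(4),'q',s["qpos"].round(2))
E
python3 - <<'E'
from h import *
import pickle
a,b=pickle.load(open('c0.pkl','rb'))
tip=tri(a,(300.6,230.8),b,(312,202.6));print('tip',tip)
ca=lambda x,y:(170+x/4.21,160+y/4.21); cb=lambda x,y:(130+x/2.963,150+y/2.963)
pts=dict(NL=((567,243),(503,186)),FL=((590,58),(409,97)),FR=((662,63),(449,70)),NR=((640,248),(541,122)))
P={k:tri(a,ca(*v[0]),b,cb(*v[1])) for k,v in pts.items()}
for k,v in P.items():print(k,v[0].round(3),round(v[1],3))
# spoon yaw: handle crossing point at rim and tip, guess heights
t=tip[0]
for (x,y) in [(578,235),(600,185)]:
    for z in (.08,.07,.06):
        q=onplane(a,*ca(x,y),z);print(z,q.round(3),np.degrees(np.arctan2(*(q-t)[[1,0]])).round(1),'slope',np.degrees(np.arctan2(t[2]-z,np.linalg.norm((q-t)[:2]))).round(1))
s=ctrl.get_state();print(R.from_quat(s["tool_rot"]).as_matrix().round(2))
E
```

```text
tip (array([ 0.44343816, -0.069268  ,  0.07556905]), np.float64(0.006358976111242003))
NL [ 0.493 -0.082  0.016] 0.005
FL [ 0.63  -0.1    0.051] 0.002
FR [ 0.624 -0.152  0.062] 0.0
NR [ 0.486 -0.132  0.065] 0.004
0.08 [ 0.492 -0.088  0.08 ] -21.6 slope -4.9
0.07 [ 0.493 -0.088  0.07 ] -21.0 slope 6.0
0.06 [ 0.495 -0.088  0.06 ] -20.5 slope 15.9
0.08 [ 0.528 -0.105  0.08 ] -22.6 slope -2.8
0.07 [ 0.53  -0.105  0.07 ] -22.3 slope 3.4
0.06 [ 0.532 -0.105  0.06 ] -22.0 slope 9.2
[[-0.93  0.37 -0.  ]
 [ 0.37  0.93 -0.  ]
 [-0.   -0.   -1.  ]]
```

Run:
```python
from h import *
go([.464,-.078,.20],toolR(np.radians(-21.5)))
go([.464,-.078,.20],-toolR(np.radians(-21.5))@np.diag([1,1,-1]),flip='no')
```

```text
d mm [-459.7 -524.5   56.3] rv [-0.001 -0.    -0.006] t 0.1 at [0.2321 0.5799 0.2556] q [ 1.19  0.35  1.63 -0.    1.16 -0.  ]
d mm [-459.7 -524.5   56.3] rv [-0.001 -0.    -0.006] t 0.1 at [0.2321 0.5799 0.2556] q [ 1.19  0.35  1.63 -0.    1.16 -0.  ]
```

```bash
python3 -m handwheel '[{"dx":-460,"dy":-524,"dz":46},{"dx":-460,"dy":-524,"dz":46},{"dx":-460,"dy":-524,"dz":46},{"dx":-460,"dy":-524,"dz":46},{"dx":-460,"dy":-524,"dz":46},{"dx":-460,"dy":-524,"dz":46},{"dx":-460,"dy":-524,"dz":46},{"dx":-460,"dy":-524,"dz":46},{"dx":-460,"dy":-524,"dz":46},{"dx":-460,"dy":-524,"dz":46},{"dx":-460,"dy":-524,"dz":46},{"dx":-460,"dy":-524,"dz":46},{"dx":-460,"dy":-524,"dz":46},{"dx":-460,"dy":-524,"dz":46},{"dx":-460,"dy":-524,"dz":46},{"dx":-460,"dy":-524,"dz":46},{"dx":-460,"dy":-524,"dz":46},{"dx":-460,"dy":-524,"dz":46},{"dx":-460,"dy":-524,"dz":46},{"dx":-460,"dy":-524,"dz":46}]'
python3 - <<'E'
from h import *
import pickle
b=snap("scene");a=snap("top")
pickle.dump((a,b),open('c1.pkl','wb'))
go([.464,-.078,.079],toolR(np.radians(-21.5)))
u=proj(b,[.5,-.09,.09]).astype(int);v=proj(a,[.5,-.09,.09]).astype(int);print(u,v)
A=a["image"][v[1]-50:v[1]+50,v[0]-45:v[0]+45,::-1];B=b["image"][u[1]-50:u[1]+50,u[0]-45:u[0]+45,::-1]
print(v-[45,50],u-[45,50])
cv2.imwrite('pics/p1.png',cv2.resize(np.hstack([A,B]),None,fx=4.4,fy=4.4,interpolation=cv2.INTER_CUBIC))
E
```

```text
d mm [-459.7 -524.6  177.3] rv [-0.001  0.    -0.006] t 0.2 at [0.2322 0.58   0.2558] q [ 1.19  0.35  1.63 -0.    1.16 -0.  ]
[299 187] [307 212]
[262 162] [254 137]invalid input at $[0]: expected keys rx, ry, rz, dx, dy, dz, jaw
```

View pics/p1.png

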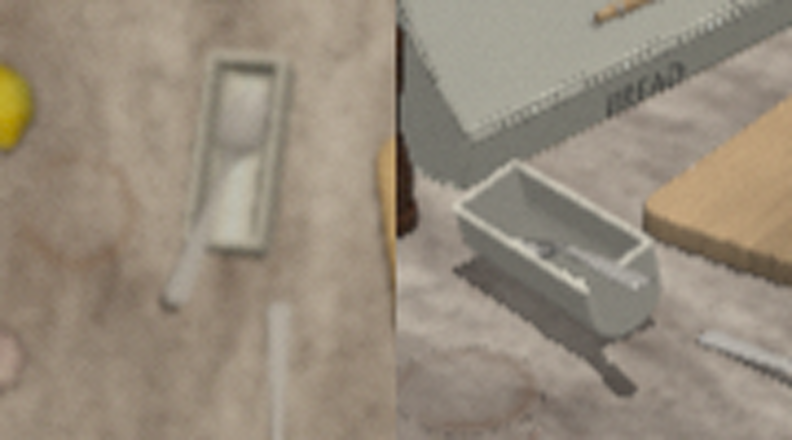

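The top half shows the handle tip at (301,230.6). The scene half shows it at (310,200.6), with the near-left rim corner at about (297,203). The move was refused because every row needs all the keys, so the arm has not moved.

```bash
python3 - <<'E'
from h import *
import pickle
a,b=pickle.load(open('c1.pkl','rb'))
A=lambda x,y:(262+x/4.4,162+y/4.4);B=lambda x,y:(254+(x-396)/4.4,137+y/4.4)
for n,p,q in[('tip',(172,304),(642,280)),('NL',(187,243),(585,292)),('FL',(212,52),(457,207)),('FR',(290,60),(516,161)),('NR',(265,252),(654,240))]:
    t,e=tri(a,A(*p),b,B(*q));print(n,t.round(4),round(e,4))
E
R='{"dx":-460,"dy":-524,"dz":46,"rx":0,"ry":0,"rz":0,"jaw":1}'; true
python3 -m handwheel '[{"dx":-460,"dy":-524,"dz":46,"rx":0,"ry":0,"rz":0,"jaw":1},{"dx":-460,"dy":-524,"dz":46,"rx":0,"ry":0,"rz":0,"jaw":1},{"dx":-460,"dy":-524,"dz":46,"rx":0,"ry":0,"rz":0,"jaw":1},{"dx":-460,"dy":-524,"dz":46,"rx":0,"ry":0,"rz":0,"jaw":1},{"dx":-460,"dy":-524,"dz":46,"rx":0,"ry":0,"rz":0,"jaw":1},{"dx":-460,"dy":-524,"dz":46,"rx":0,"ry":0,"rz":0,"jaw":1},{"dx":-460,"dy":-524,"dz":46,"rx":0,"ry":0,"rz":0,"jaw":1},{"dx":-460,"dy":-524,"dz":46,"rx":0,"ry":0,"rz":0,"jaw":1},{"dx":-460,"dy":-524,"dz":46,"rx":0,"ry":0,"rz":0,"jaw":1},{"dx":-460,"dy":-524,"dz":46,"rx":0,"ry":0,"rz":0,"jaw":1},{"dx":-460,"dy":-524,"dz":46,"rx":0,"ry":0,"rz":0,"jaw":1},{"dx":-460,"dy":-524,"dz":46,"rx":0,"ry":0,"rz":0,"jaw":1},{"dx":-460,"dy":-524,"dz":46,"rx":0,"ry":0,"rz":0,"jaw":1},{"dx":-460,"dy":-524,"dz":46,"rx":0,"ry":0,"rz":0,"jaw":1},{"dx":-460,"dy":-524,"dz":46,"rx":0,"ry":0,"rz":0,"jaw":1},{"dx":-460,"dy":-524,"dz":46,"rx":0,"ry":0,"rz":0,"jaw":1},{"dx":-460,"dy":-524,"dz":46,"rx":0,"ry":0,"rz":0,"jaw":1},{"dx":-460,"dy":-524,"dz":46,"rx":0,"ry":0,"rz":0,"jaw":1},{"dx":-460,"dy":-524,"dz":46,"rx":0,"ry":0,"rz":0,"jaw":1},{"dx":-460,"dy":-524,"dz":46,"rx":0,"ry":0,"rz":0,"jaw":1}]'
```

```text
tip [ 0.4452 -0.0686  0.0803] 0.0013
NL [ 0.4945 -0.0784  0.0463] 0.0049
FL [ 0.6313 -0.0999  0.0458] 0.0025
FR [ 0.6232 -0.1532  0.0621] 0.0037
NR [ 0.4853 -0.1328  0.0636] 0.0054
t: 1.87
ee_pos: [0.4641, -0.077, 0.21]
tool_rot: [0.19, 0.982, 0.0, -0.001]
contact_force: [-0.6, 0.7, -1.0]
grip_width: 1.0
finger_force: 0.0
```

```bash
python3 -m handwheel '[{"dx":0,"dy":0,"dz":124,"rx":0,"ry":0,"rz":0,"jaw":1},{"dx":0,"dy":0,"dz":124,"rx":0,"ry":0,"rz":0,"jaw":1},{"dx":0,"dy":0,"dz":124,"rx":0,"ry":0,"rz":0,"jaw":1},{"dx":0,"dy":0,"dz":124,"rx":0,"ry":0,"rz":0,"jaw":1},{"dx":0,"dy":0,"dz":124,"rx":0,"ry":0,"rz":0,"jaw":0},{"dx":0,"dy":0,"dz":124,"rx":0,"ry":0,"rz":0,"jaw":0},{"dx":0,"dy":0,"dz":124,"rx":0,"ry":0,"rz":0,"jaw":0},{"dx":0,"dy":0,"dz":124,"rx":0,"ry":0,"rz":0,"jaw":0},{"dx":0,"dy":0,"dz":124,"rx":0,"ry":0,"rz":0,"jaw":0},{"dx":0,"dy":0,"dz":124,"rx":0,"ry":0,"rz":0,"jaw":0},{"dx":0,"dy":0,"dz":124,"rx":0,"ry":0,"rz":0,"jaw":0},{"dx":0,"dy":0,"dz":124,"rx":0,"ry":0,"rz":0,"jaw":0}]'
```

```text
t: 2.87
ee_pos: [0.4653, -0.0773, 0.087]
tool_rot: [0.189, 0.982, 0.0, 0.001]
contact_force: [0.0, 1.1, 4.8]
grip_width: 0.193
finger_force: 58.3
```

```bash
python3 -m handwheel '[{"dx":0,"dy":0,"dz":-12,"rx":0,"ry":0,"rz":0,"jaw":0},{"dx":0,"dy":0,"dz":-25,"rx":0,"ry":0,"rz":0,"jaw":0},{"dx":0,"dy":0,"dz":-40,"rx":0,"ry":0,"rz":0,"jaw":0},{"dx":0,"dy":0,"dz":-70,"rx":0,"ry":0,"rz":0,"jaw":0},{"dx":0,"dy":0,"dz":-105,"rx":0,"ry":0,"rz":0,"jaw":0},{"dx":0,"dy":0,"dz":-130,"rx":0,"ry":0,"rz":0,"jaw":0},{"dx":-69,"dy":-266,"dz":-130,"rx":0,"ry":-0.42,"rz":0,"jaw":0},{"dx":-69,"dy":-266,"dz":-130,"rx":0,"ry":-0.42,"rz":0,"jaw":0},{"dx":-69,"dy":-266,"dz":-130,"rx":0,"ry":-0.42,"rz":0,"jaw":0},{"dx":-69,"dy":-266,"dz":-130,"rx":0,"ry":-0.42,"rz":0,"jaw":0},{"dx":-69,"dy":-266,"dz":-130,"rx":0,"ry":-0.42,"rz":0,"jaw":0},{"dx":-69,"dy":-266,"dz":-130,"rx":0,"ry":-0.42,"rz":0,"jaw":0},{"dx":-69,"dy":-266,"dz":-130,"rx":0,"ry":-0.42,"rz":0,"jaw":0},{"dx":-69,"dy":-266,"dz":-130,"rx":0,"ry":-0.42,"rz":0,"jaw":0},{"dx":-69,"dy":-266,"dz":-60,"rx":0,"ry":-0.42,"rz":0,"jaw":0},{"dx":-69,"dy":-266,"dz":-20,"rx":0,"ry":-0.42,"rz":0,"jaw":0},{"dx":-69,"dy":-266,"dz":5,"rx":0,"ry":-0.42,"rz":0,"jaw":0},{"dx":-69,"dy":-266,"dz":24,"rx":0,"ry":-0.42,"rz":0,"jaw":0},{"dx":-69,"dy":-266,"dz":31,"rx":0,"ry":-0.42,"rz":0,"jaw":0},{"dx":-69,"dy":-266,"dz":31,"rx":0,"ry":-0.42,"rz":0,"jaw":0}]'
python3 - <<'E'
from h import *
import pickle
b=snap("scene");a=snap("top")
pickle.dump((a,b),open('c2.pkl','wb'))
B=b["image"][110:250,240:440,::-1];A=a["image"][150:290,270:470,::-1]
cv2.imwrite('pics/p2.png',cv2.resize(np.hstack([A,B]),None,fx=2,fy=2,interpolation=cv2.INTER_CUBIC))
E
```

```text
t: 4.53
ee_pos: [0.428, -0.3476, 0.0517]
tool_rot: [0.186, 0.961, -0.038, 0.202]
contact_force: [-1.0, 0.5, 0.1]
grip_width: 0.195
finger_force: 58.6
```

View pics/p2.png

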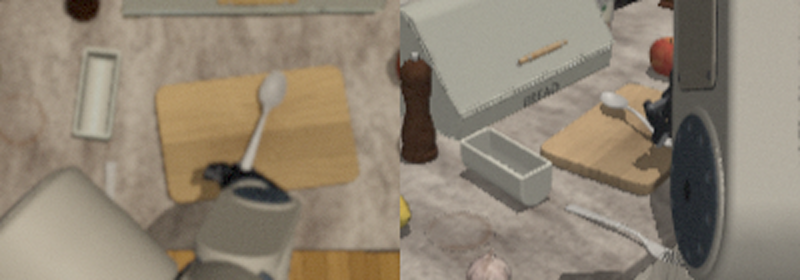

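The spoon sits level above the board, with its bowl at top-view crop (272,90) and no contact yet. The cover is free and upright at crop (97,93). I release the spoon and retreat.

```bash
python3 -m handwheel '[{"dx":0,"dy":0,"dz":0,"rx":0,"ry":0,"rz":0,"jaw":0.5},{"dx":0,"dy":0,"dz":0,"rx":0,"ry":0,"rz":0,"jaw":0.6},{"dx":0,"dy":0,"dz":0,"rx":0,"ry":0,"rz":0,"jaw":1},{"dx":0,"dy":0,"dz":0,"rx":0,"ry":0,"rz":0,"jaw":1},{"dx":0,"dy":0,"dz":-30,"rx":0,"ry":0,"rz":0,"jaw":1},{"dx":0,"dy":0,"dz":-70,"rx":0,"ry":0,"rz":0,"jaw":1},{"dx":0,"dy":0,"dz":-110,"rx":0,"ry":0,"rz":0,"jaw":1},{"dx":0,"dy":0,"dz":-160,"rx":0,"ry":0,"rz":0,"jaw":1},{"dx":0,"dy":0,"dz":-200,"rx":0,"ry":0,"rz":0,"jaw":1},{"dx":0,"dy":0,"dz":-200,"rx":0,"ry":0,"rz":0,"jaw":1}]'
python3 - <<'E'
from h import *
import pickle
L=[]
for i in range(6):
    a=snap("top");L.append(a)
    roi=a["image"][165:235,290:345];h=cv2.cvtColor(roi,cv2.COLOR_RGB2HSV)
    if i==0:
        for y in range(30-20,62,8): print(y+165,[tuple(int(k) for k in h[y,x]) for x in range(8,44,3)])
pickle.dump(L,open('c3.pkl','wb'))
a=L[0]
cv2.imwrite('pics/p3.png',cv2.resize(np.hstack([a["image"][150:250,270:450,::-1],]),None,fx=4,fy=4,interpolation=cv2.INTER_CUBIC))
E
```

```text
t: 5.47
ee_pos: [0.3538, -0.3206, 0.2444]
tool_rot: [0.185, 0.96, -0.043, 0.208]
contact_force: [0.7, -0.2, 0.5]
grip_width: 1.0
finger_force: 0.0
175 [(17, 47, 173), (16, 47, 178), (17, 49, 168), (16, 53, 154), (17, 50, 153), (20, 38, 163), (22, 40, 161), (21, 42, 165), (23, 37, 173), (23, 38, 176), (21, 39, 177), (16, 49, 171)]
183 [(18, 46, 178), (18, 49, 168), (17, 53, 163), (18, 55, 159), (20, 44, 158), (21, 37, 143), (20, 34, 186), (26, 27, 195), (25, 31, 189), (22, 35, 169), (21, 35, 166), (16, 49, 173)]
191 [(18, 49, 161), (18, 46, 173), (17, 49, 165), (15, 51, 156), (22, 36, 162), (22, 35, 162), (22, 35, 187), (26, 23, 192), (22, 35, 188), (20, 35, 153), (20, 39, 157), (17, 48, 163)]
199 [(15, 48, 164), (18, 49, 167), (15, 47, 169), (18, 48, 153), (22, 41, 143), (23, 37, 174), (23, 29, 193), (27, 24, 193), (20, 35, 182), (22, 39, 151), (19, 49, 162), (17, 46, 172)]
207 [(18, 45, 170), (16, 47, 172), (17, 46, 172), (24, 39, 162), (23, 37, 144), (22, 34, 187), (27, 24, 192), (25, 30, 190), (23, 36, 172), (27, 34, 163), (18, 50, 159), (16, 47, 168)]
215 [(17, 49, 166), (16, 50, 167), (16, 48, 163), (23, 37, 167), (25, 33, 172), (23, 34, 189), (26, 20, 192), (21, 35, 189), (22, 40, 159), (23, 39, 155), (17, 52, 153), (18, 55, 161)]
223 [(18, 51, 160), (17, 49, 166), (18, 52, 162), (16, 50, 163), (15, 56, 147), (14, 64, 124), (15, 55, 143), (15, 56, 151), (16, 55, 148), (15, 57, 147), (16, 50, 162), (15, 50, 167)]
```

View pics/p3.png

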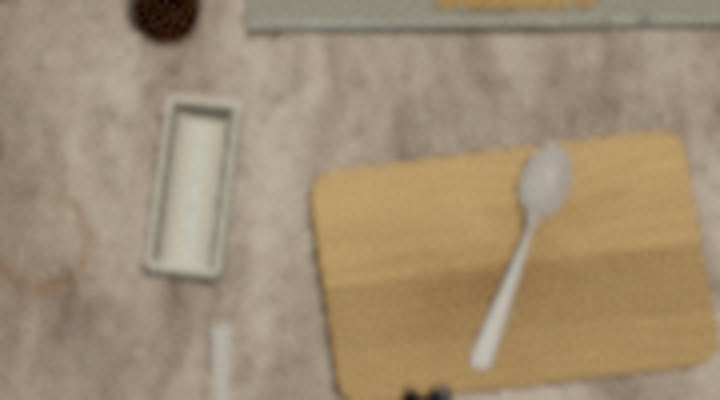

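The spoon lies on the board, with its middle at about (398,214) in the full frame, and the arm is clear of it. The cover is at crop (193,188). I'll track it with a hue mask across the frames.

```bash
cat >> h.py <<'E'
def cover(a,z=.057,roi=(160,240,285,350)):
    r0,r1,c0,c1=roi
    im=cv2.resize(cv2.GaussianBlur(a["image"],(3,3),0)[r0:r1,c0:c1],None,fx=4,fy=4,interpolation=cv2.INTER_CUBIC)
    h=cv2.cvtColor(im,cv2.COLOR_RGB2HSV)
    m=((h[...,0]>=19.5)&(h[...,0]<60)&(h[...,1]<48)).astype(np.uint8)
    m=cv2.morphologyEx(cv2.morphologyEx(m,cv2.MORPH_OPEN,np.ones((7,7))),cv2.MORPH_CLOSE,np.ones((15,15)))
    k=max(cv2.findContours(m,cv2.RETR_EXTERNAL,cv2.CHAIN_APPROX_NONE)[0],key=cv2.contourArea)
    box=cv2.boxPoints(cv2.minAreaRect(k))
    P=np.array([onplane(a,c0+(x+.5)/4-.5,r0+(y+.5)/4-.5,z) for x,y in box])
    e=P[1]-P[0];f=P[2]-P[1]
    if np.linalg.norm(f)>np.linalg.norm(e): e,f=f,e
    return P.mean(0),np.degrees(np.arctan(e[1]/e[0])),np.linalg.norm(e),np.linalg.norm(f)
E
python3 - <<'E'
from h import *
import pickle
for a in pickle.load(open('c3.pkl','rb')):
    p,y,l,w=cover(a);print(p.round(4),round(y,1),round(l,3),round(w,3))
E
```

```text
[ 0.5574 -0.1222  0.057 ] -7.5 0.146 0.064
[ 0.5569 -0.1217  0.057 ] -7.5 0.145 0.061
[ 0.5567 -0.1225  0.057 ] -8.0 0.145 0.062
[ 0.5575 -0.1237  0.057 ] -7.2 0.148 0.064
[ 0.5572 -0.1253  0.057 ] -7.9 0.149 0.065
[ 0.5569 -0.1277  0.057 ] -8.5 0.148 0.064
```

Run:
```python
from h import *
y=np.radians(-8);Rm=toolR(y,np.radians(-25))
g=np.array([.557,-.122,.038])+.010*np.array([np.cos(y),np.sin(y),0])
t=g-.006*Rm[:,2]; print(t)
go(t-.12*Rm[:,2],Rm)
```

```text
[ 0.56941371 -0.12374463  0.04343785]
d mm [-127.4  273.3  148.9] rv [ 0.004  0.85  -0.248] t 5.77 at [ 0.3539 -0.319   0.2362] q [-0.86 -0.02  2.21  0.34  0.6  -2.3 ]
```

```bash
python3 -m handwheel '[{"dx":-127,"dy":273,"dz":149,"rx":0.004,"ry":0.85,"rz":-0.248,"jaw":1},{"dx":-127,"dy":273,"dz":149,"rx":0.004,"ry":0.85,"rz":-0.248,"jaw":1},{"dx":-127,"dy":273,"dz":149,"rx":0.004,"ry":0.85,"rz":-0.248,"jaw":1},{"dx":-127,"dy":273,"dz":149,"rx":0.004,"ry":0.85,"rz":-0.248,"jaw":1},{"dx":-127,"dy":273,"dz":149,"rx":0.004,"ry":0.85,"rz":-0.248,"jaw":1},{"dx":-127,"dy":273,"dz":149,"rx":0.004,"ry":0.85,"rz":-0.248,"jaw":1},{"dx":-127,"dy":273,"dz":149,"rx":0.004,"ry":0.85,"rz":-0.248,"jaw":1},{"dx":-127,"dy":273,"dz":149,"rx":0.004,"ry":0.85,"rz":-0.248,"jaw":1},{"dx":-127,"dy":273,"dz":149,"rx":0.004,"ry":0.85,"rz":-0.248,"jaw":1},{"dx":-127,"dy":273,"dz":149,"rx":0.004,"ry":0.85,"rz":-0.248,"jaw":1},{"dx":-127,"dy":273,"dz":149,"rx":0.004,"ry":0.85,"rz":-0.248,"jaw":1},{"dx":-127,"dy":273,"dz":149,"rx":0.004,"ry":0.85,"rz":-0.248,"jaw":1}]'
python3 - <<'E'
from h import *
import pickle
# track cover in the scene view through the sway (top view is hidden by the hand)
L=[]
for i in range(20):
    b=snap("scene");L.append((ctrl.get_state()["t"],b))
pickle.dump(L,open('c4.pkl','wb'))
b=L[-1][1];a=snap("top")
B=b["image"][130:230,250:350,::-1];A=a["image"][150:250,265:365,::-1]
cv2.imwrite('pics/p4.png',cv2.resize(np.hstack([A,B]),None,fx=4,fy=4,interpolation=cv2.INTER_CUBIC))
E
```

```text
t: 6.77
ee_pos: [0.6183, -0.1322, 0.1528]
tool_rot: [0.069, 0.974, 0.014, -0.216]
contact_force: [0.6, -0.1, -0.2]
grip_width: 0.998
finger_force: 0.0
```

View pics/p4.png

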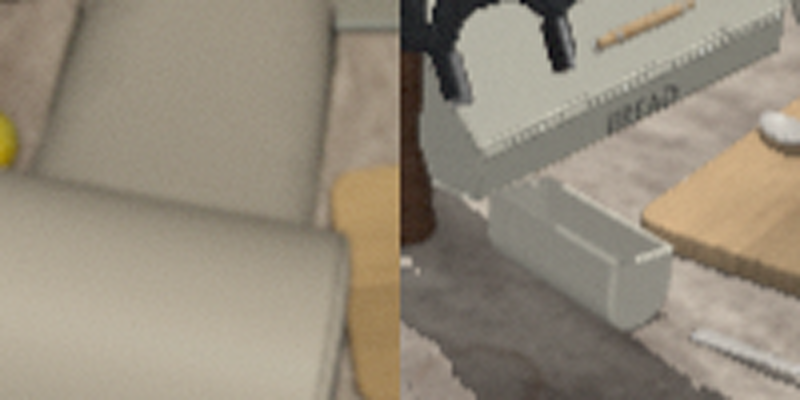

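The top view is hidden by the arm. The scene view shows the near rim corners at (303,195.5) and (317.5,190.8) and the far ones at (272.5,179.3) and (285,175). I'll track these through the sway with optical flow.

Run:
```python
from h import *
import pickle
L=pickle.load(open('c4.pkl','rb'))
g=[cv2.cvtColor(b["image"],cv2.COLOR_RGB2GRAY) for _,b in L]
p0=np.float32([[303,195.5],[317.5,190.8],[272.5,179.3],[285,175]]).reshape(-1,1,2)
for (t,b),G in zip(L[::-1],g[::-1]):
    p,st,e=cv2.calcOpticalFlowPyrLK(g[-1],G,p0,None,winSize=(11,11),maxLevel=1)
    q=p.reshape(-1,2);n=onplane(b,*((q[0]+q[1])/2),.057);f=onplane(b,*((q[2]+q[3])/2),.057)
    print(round(t,2),n[:2].round(4),f[:2].round(4),((n+f)/2)[:2].round(4),np.degrees(np.arctan2(*(f-n)[[1,0]])).round(1),np.linalg.norm(f-n).round(3))
```

```text
7.77 [ 0.494  -0.1293] [ 0.6216 -0.138 ] [ 0.5578 -0.1336] -3.9 0.128
7.72 [ 0.4937 -0.1277] [ 0.6219 -0.1374] [ 0.5578 -0.1326] -4.3 0.129
7.67 [ 0.4935 -0.1254] [ 0.6228 -0.1364] [ 0.5581 -0.1309] -4.9 0.13
7.62 [ 0.4933 -0.1233] [ 0.6229 -0.1346] [ 0.5581 -0.129 ] -5.0 0.13
7.57 [ 0.4938 -0.1212] [ 0.6245 -0.133 ] [ 0.5591 -0.1271] -5.2 0.131
7.52 [ 0.4937 -0.1196] [ 0.625  -0.1329] [ 0.5593 -0.1263] -5.8 0.132
7.47 [ 0.4935 -0.1181] [ 0.6265 -0.1329] [ 0.56   -0.1255] -6.3 0.134
7.42 [ 0.494  -0.1179] [ 0.6231 -0.133 ] [ 0.5586 -0.1255] -6.7 0.13
7.37 [ 0.4938 -0.118 ] [ 0.6234 -0.133 ] [ 0.5586 -0.1255] -6.6 0.13
7.32 [ 0.4935 -0.1185] [ 0.6241 -0.1334] [ 0.5588 -0.126 ] -6.5 0.132
7.27 [ 0.4936 -0.1201] [ 0.6246 -0.1336] [ 0.5591 -0.1268] -5.9 0.132
7.22 [ 0.4936 -0.1216] [ 0.6245 -0.1337] [ 0.559  -0.1276] -5.3 0.131
7.17 [ 0.4933 -0.1238] [ 0.6226 -0.1357] [ 0.558  -0.1297] -5.2 0.13
7.12 [ 0.4937 -0.1262] [ 0.6226 -0.1372] [ 0.5581 -0.1317] -4.8 0.129
7.07 [ 0.494  -0.1286] [ 0.6218 -0.1379] [ 0.5579 -0.1333] -4.2 0.128
7.02 [ 0.4941 -0.1301] [ 0.6214 -0.1381] [ 0.5577 -0.1341] -3.6 0.128
6.97 [ 0.4942 -0.1313] [ 0.621  -0.1387] [ 0.5576 -0.135 ] -3.3 0.127
6.92 [ 0.4952 -0.1327] [ 0.6206 -0.1386] [ 0.5579 -0.1357] -2.7 0.126
6.87 [ 0.4947 -0.1315] [ 0.6209 -0.1388] [ 0.5578 -0.1351] -3.3 0.126
6.82 [ 0.4942 -0.13  ] [ 0.6214 -0.1383] [ 0.5578 -0.1341] -3.7 0.127
```

Run:
```python
from h import *
y=np.radians(-8);Rm=toolR(y,np.radians(-25))
g=np.array([.559,-.132,.038])+.010*np.array([np.cos(y),np.sin(y),0])
t=g-.006*Rm[:,2]
go(t-.08*Rm[:,2],Rm);go(t,Rm)
```

```text
d mm [-3.5 -8.7 39.9] rv [-0.002  0.002 -0.001] t 7.82 at [ 0.6196 -0.1317  0.1536] q [-0.2   0.69  1.38 -0.03  1.5  -1.62]
d mm [ -3.3  -8.5 119.9] rv [-0.002  0.002 -0.001] t 7.82 at [ 0.6196 -0.1317  0.1536] q [-0.2   0.69  1.38 -0.03  1.5  -1.62]
```

```bash
python3 -m handwheel '[{"dx":-3.4,"dy":-8.6,"dz":30,"rx":0,"ry":0,"rz":0,"jaw":1},{"dx":-3.4,"dy":-8.6,"dz":65,"rx":0,"ry":0,"rz":0,"jaw":1},{"dx":-3.4,"dy":-8.6,"dz":95,"rx":0,"ry":0,"rz":0,"jaw":1},{"dx":-3.4,"dy":-8.6,"dz":115,"rx":0,"ry":0,"rz":0,"jaw":1},{"dx":-3.4,"dy":-8.6,"dz":120,"rx":0,"ry":0,"rz":0,"jaw":0.9},{"dx":-3.4,"dy":-8.6,"dz":120,"rx":0,"ry":0,"rz":0,"jaw":0.8},{"dx":-3.4,"dy":-8.6,"dz":120,"rx":0,"ry":0,"rz":0,"jaw":0.75},{"dx":-3.4,"dy":-8.6,"dz":120,"rx":0,"ry":0,"rz":0,"jaw":0.7},{"dx":-3.4,"dy":-8.6,"dz":120,"rx":0,"ry":0,"rz":0,"jaw":0.6},{"dx":-3.4,"dy":-8.6,"dz":120,"rx":0,"ry":0,"rz":0,"jaw":0.5},{"dx":-3.4,"dy":-8.6,"dz":120,"rx":0,"ry":0,"rz":0,"jaw":0.4},{"dx":-3.4,"dy":-8.6,"dz":120,"rx":0,"ry":0,"rz":0,"jaw":0.4},{"dx":-3.4,"dy":-8.6,"dz":120,"rx":0,"ry":0,"rz":0,"jaw":0.4}]'; python3 -c "
from h import *
go([0,0,0],np.eye(3));print(ctrl.get_state()['tool_rot'])"
```

```text
t: 8.9
ee_pos: [0.5734, -0.1341, 0.0451]
tool_rot: [0.069, 0.975, 0.014, -0.213]
contact_force: [2.7, 0.7, 5.8]
grip_width: 0.67
finger_force: 64.6
d mm [514.2  52.7 285.6] rv [0.191 2.705 0.038] t 8.9 at [ 0.5734 -0.1341  0.0451] q [-0.21  0.76  1.54 -0.03  1.27 -1.63]
[ 0.06868815  0.97450564  0.01386632 -0.21313943]
```

Run:
```python
from h import *
y=np.radians(-8)
go([.5734,-.1341,.13],toolR(y,np.radians(-25)))
go([.50,-.122,.14],toolR(y,np.radians(65)))
go([.50,-.122,.10],toolR(y,np.radians(65)))
```

```text
d mm [ 35.4  -0.2 -77.2] rv [-0.002  0.006 -0.002] t 8.9 at [ 0.5734 -0.1341  0.0451] q [-0.21  0.76  1.54 -0.03  1.27 -1.63]
d mm [107.2   1.5 -55.2] rv [-0.003 -1.565  0.   ] t 8.9 at [ 0.5734 -0.1341  0.0451] q [-0.21  0.76  1.54 -0.03  1.27 -1.63]
d mm [ 90.5   1.6 -18.9] rv [-0.003 -1.565  0.   ] t 8.9 at [ 0.5734 -0.1341  0.0451] q [-0.21  0.76  1.54 -0.03  1.27 -1.63]
```

```bash
python3 -m handwheel '[{"dx":8,"dy":0,"dz":-18,"rx":0,"ry":0,"rz":0,"jaw":0.3},{"dx":22,"dy":0,"dz":-48,"rx":0,"ry":-0.03,"rz":0,"jaw":0.3},{"dx":35,"dy":0,"dz":-77,"rx":0,"ry":-0.1,"rz":0,"jaw":0.3},{"dx":45,"dy":0,"dz":-76,"rx":0,"ry":-0.2,"rz":0,"jaw":0.3},{"dx":55,"dy":0,"dz":-74,"rx":0,"ry":-0.31,"rz":0,"jaw":0.3},{"dx":65,"dy":0,"dz":-72,"rx":0,"ry":-0.42,"rz":0,"jaw":0.3},{"dx":75,"dy":0,"dz":-70,"rx":0,"ry":-0.53,"rz":0,"jaw":0.3},{"dx":83,"dy":0,"dz":-67,"rx":0,"ry":-0.64,"rz":0,"jaw":0.3},{"dx":90,"dy":1,"dz":-64,"rx":0,"ry":-0.75,"rz":0,"jaw":0.3},{"dx":97,"dy":1,"dz":-60,"rx":0,"ry":-0.86,"rz":0,"jaw":0.3},{"dx":103,"dy":1,"dz":-57,"rx":0,"ry":-0.97,"rz":0,"jaw":0.3},{"dx":107,"dy":1.5,"dz":-55,"rx":0,"ry":-1.08,"rz":0,"jaw":0.3},{"dx":107,"dy":1.5,"dz":-55,"rx":0,"ry":-1.19,"rz":0,"jaw":0.3},{"dx":107,"dy":1.5,"dz":-55,"rx":0,"ry":-1.3,"rz":0,"jaw":0.3},{"dx":107,"dy":1.5,"dz":-55,"rx":0,"ry":-1.41,"rz":0,"jaw":0.3},{"dx":107,"dy":1.5,"dz":-55,"rx":0,"ry":-1.5,"rz":0,"jaw":0.3},{"dx":107,"dy":1.5,"dz":-55,"rx":0,"ry":-1.55,"rz":0,"jaw":0.3},{"dx":107,"dy":1.5,"dz":-55,"rx":0,"ry":-1.565,"rz":0,"jaw":0.3},{"dx":107,"dy":1.5,"dz":-55,"rx":0,"ry":-1.565,"rz":0,"jaw":0.3}]'
python3 - <<'E'
from h import *
y=np.radians(-8)
go([.50,-.122,.09],toolR(y,np.radians(65)))
b=snap("scene")
cv2.imwrite('pics/p5.png',cv2.resize(b["image"][110:230,230:390,::-1],None,fx=4,fy=4,interpolation=cv2.INTER_CUBIC))
E
```

```text
t: 10.48
ee_pos: [0.5039, -0.1095, 0.2345]
tool_rot: [0.074, 0.926, -0.034, 0.368]
contact_force: [-0.3, -0.1, -2.8]
grip_width: 0.674
finger_force: 65.0
d mm [100.7 -11.7 103.8] rv [-0.024 -0.377 -0.006] t 10.48 at [ 0.5039 -0.1095  0.2345] q [-0.25 -0.    2.38  1.38  0.05 -3.02]
```

View pics/p5.png

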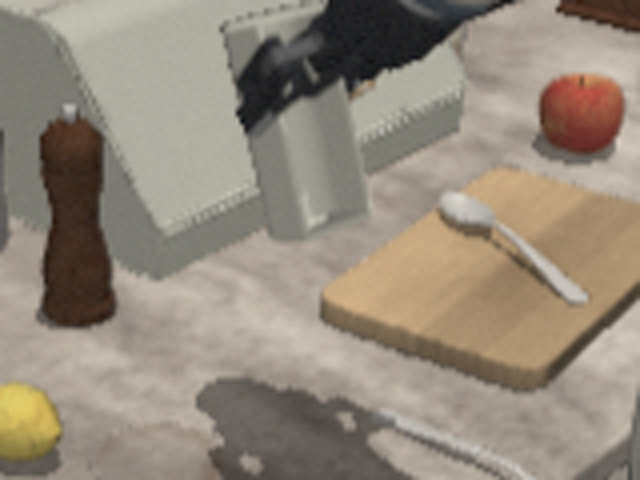

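The picture shows the cover held at about (300,150) in the crop, tilted. The tool reached only about 43° of tilt, because joint 5 is near 0 and joint 6 is at its limit. I'll fit the arm geometry from the recorded states and look for a standing pose within range.

```bash
cat > k.py <<'E'
from h import *
from scipy.optimize import least_squares
S=[([1.188,.353,1.633,0,1.155,-.002],[.2321,.5799,.2556],[.18924,.98193,0,0]),
([-.20,.69,1.38,-.03,1.5,-1.62],[.6196,-.1317,.1536],[.069,.974,.014,-.216]),
([-.21,.76,1.54,-.03,1.27,-1.63],[.5734,-.1341,.0451],[.0687,.9745,.0139,-.2131]),
([-.86,-.02,2.21,.34,.6,-2.3],[.3539,-.3190,.2362],[.185,.96,-.043,.208])]
lo=np.array([-2.63,-.92,.06,-1.3,0,-3.02]);hi=np.array([2.63,2.1,2.66,4.44,2.69,3.02])
def fk(q,P,s=(1,1)):
    r0,h,a,b,e,L=P
    Rz=lambda t:R.from_euler('z',t);Ry=lambda t:R.from_euler('y',t)
    R1=Rz(q[0]);A=R1*Ry(q[1]);B=A*Ry(q[2])
    p=R1.apply([r0,0,h])+A.apply([0,0,a])+B.apply([e,0,b])
    T=B*Rz(s[0]*q[3])*Ry(q[4]);p=p+T.apply([0,0,L]);T=T*Rz(s[1]*q[5])
    return p,T
def fit():
    best=None
    for s in [(1,1),(1,-1),(-1,1),(-1,-1)]:
        f=lambda P:np.concatenate([fk(q,P,s)[0]-p for q,p,_ in S])
        r=least_squares(f,[0,.2,.4,.4,0,.2])
        M=[fk(q,r.x,s)[1].inv()*R.from_quat(o) for q,_,o in S]
        d=max((M[0].inv()*m).magnitude() for m in M)
        sc=d+abs(r.fun).max()*10
        if best is None or sc<best[0]: best=(sc,s,r.x,M[0],abs(r.fun).max(),d)
    return best
_,s_,P_,M_,e_,d_=fit()
def FK(q): p,T=fk(q,P_,s_);return p,T*M_
def IK(p,Rm,q0):
    def f(q):
        x,T=FK(q);return np.concatenate([(x-p)*10,(T.inv()*R.from_matrix(Rm)).as_rotvec()])
    r=least_squares(f,np.clip(q0,lo+.05,hi-.05),bounds=(lo+.03,hi-.03));return r.x,np.abs(r.fun).max()
E
python3 - <<'E'
from k import *
print(s_,P_.round(3),M_.as_rotvec().round(2),e_,d_)
F=np.diag([-1,-1,1]);q0=ctrl.get_state()["qpos"]
for tilt in(65,):
  for r in(.5,.6,.7,.8):
    for az in(-.2,):
      for dy in(-90,-60,-30,0,30,60,90):
        best=None
        for g in([az,.7,1.5,0,.5,-1.6],q0,[az,.7,1.5,1.4,.8,-3],[az,.7,1.5,3,.8,0],[az,.7,1.5,-1,.8,-1],[az,.7,1.5,3.1,.5,1.5]):
            for Fl in(0,1):
              Rm=toolR(az+np.radians(dy),np.radians(tilt)); Rm=Rm@F if Fl==0 else Rm
              q,e=IK(np.array([r*np.cos(az),r*np.sin(az),.09]),Rm,np.array(g,float))
              if Fl==0 and e<.004:best=q
        if best is not None: print(r,dy,best.round(2))
E
```

```text
(1, 1) [0.006 0.291 0.565 0.487 0.058 0.317] [0.   0.   1.57] 0.0035825776006542243 0.007982353691768286
0.5 -90 [ 0.32  0.8   1.88 -0.92  1.39  1.17]
0.5 -30 [0.32 0.75 2.48 4.15 1.18 1.66]
0.5 30 [-0.72  0.75  2.48  2.13  1.18  1.49]
0.5 60 [-0.81  0.73  2.19  1.38  1.17  1.81]
0.5 90 [-0.72  0.8   1.88  0.92  1.39  1.98]
0.6 -90 [ 0.25  0.86  1.67 -0.97  1.45  1.03]
0.6 -30 [0.19 0.72 2.3  4.1  1.07 1.47]
0.6 0 [-0.2   0.74  2.44  3.14  1.17  1.57]
0.6 30 [-0.59  0.72  2.3   2.18  1.06  1.68]
0.6 60 [-0.7   0.76  2.01  1.42  1.16  1.98]
0.6 90 [-0.65  0.86  1.67  0.97  1.45  2.11]
0.7 -90 [ 0.19  0.95  1.44 -1.    1.5   0.88]
0.7 -30 [0.11 0.74 2.11 4.11 0.95 1.31]
0.7 0 [-0.2   0.73  2.23  3.14  0.95  1.57]
0.7 30 [-0.51  0.74  2.11  2.17  0.95  1.84]
0.7 60 [-0.62  0.82  1.8   1.43  1.14  2.14]
0.7 90 [-0.59  0.95  1.44  1.    1.5   2.26]
0.8 -90 [ 0.15  1.06  1.17 -1.02  1.56  0.73]
0.8 -30 [0.05 0.79 1.9  4.16 0.85 1.15]
0.8 0 [-0.2   0.76  2.02  3.14  0.78  1.57]
0.8 30 [-0.46  0.79  1.9   2.13  0.85  1.99]
0.8 60 [-0.56  0.9   1.58  1.41  1.14  2.31]
0.8 90 [-0.54  1.06  1.17  1.02  1.56  2.41]
```

Run:
```python
from k import *
F=np.diag([-1,-1,1])
def t(name,r,z,tilt,az=-.2,dy=0):
    q,e=IK(np.array([r*np.cos(az),r*np.sin(az),z]),toolR(az+np.radians(dy),np.radians(tilt))@F,np.array([az,.5,1.6,0,1.,-1.6]))
    print(name,r,z,tilt,q.round(2),'ok' if e<.004 else 'NO')
for tl in(30,35,40,45,50):
    for r in(.5,.6,.7): t('stand',r,.09,tl)
for tl in(-30,-45,-60):
    for r in(.5,.6,.7): t('grip2',r,.12,tl)
for tl in(20,30,40,45): t('final',.6,.06,tl,.4,-6); t('finalhover',.6,.14,tl,.4,-6)
for tl in(-45,-60): t('grip1',.575,.045,tl)
```

```text
stand 0.5 0.09 30 [-0.22  0.31  2.35  1.4   0.03 -2.99] NO
stand 0.6 0.09 30 [-0.2   0.41  2.17  0.02  0.03 -1.59] ok
stand 0.7 0.09 30 [-0.2   0.52  1.96  0.01  0.15 -1.58] ok
stand 0.5 0.09 35 [-0.22  0.31  2.35  1.4   0.03 -2.99] NO
stand 0.6 0.09 35 [-0.22  0.41  2.18  1.41  0.03 -2.99] NO
stand 0.7 0.09 35 [-0.2   0.52  2.    0.07  0.03 -1.64] NO
stand 0.5 0.09 40 [-0.22  0.3   2.35  1.4   0.03 -2.99] NO
stand 0.6 0.09 40 [-0.22  0.41  2.18  1.41  0.03 -2.99] NO
stand 0.7 0.09 40 [-0.21  0.52  2.01  1.41  0.03 -2.99] NO
stand 0.5 0.09 45 [-0.22  0.3   2.35  1.4   0.03 -2.99] NO
stand 0.6 0.09 45 [-0.22  0.41  2.18  1.41  0.03 -2.99] NO
stand 0.7 0.09 45 [-0.21  0.52  2.01  1.41  0.03 -2.99] NO
stand 0.5 0.09 50 [-0.22  0.3   2.35  1.4   0.03 -2.99] NO
stand 0.6 0.09 50 [-0.22  0.41  2.18  1.41  0.03 -2.99] NO
stand 0.7 0.09 50 [-0.21  0.51  2.01  1.41  0.03 -2.99] NO
grip2 0.5 0.12 -30 [-0.2   0.6   1.68  0.    1.38 -1.57] ok
grip2 0.6 0.12 -30 [-0.2   0.73  1.42  0.    1.51 -1.57] ok
grip2 0.7 0.12 -30 [-0.2   0.88  1.13  0.    1.66 -1.57] ok
grip2 0.5 0.12 -45 [-0.2   0.75  1.
[... 242 characters left out ...]
  0.    2.07 -1.57] ok
grip2 0.7 0.12 -60 [-0.2   1.2   0.7   0.    2.28 -1.57] ok
final 0.6 0.06 20 [ 0.42  0.48  2.07 -0.17  0.26 -1.29] ok
finalhover 0.6 0.14 20 [ 0.42  0.33  2.03 -0.1   0.44 -1.36] ok
final 0.6 0.06 30 [ 0.43  0.48  2.16 -1.27  0.06 -0.18] NO
finalhover 0.6 0.14 30 [ 0.44  0.31  2.15 -0.4   0.18 -1.05] ok
final 0.6 0.06 40 [ 0.42  0.47  2.16 -1.27  0.03 -0.2 ] NO
finalhover 0.6 0.14 40 [ 0.44  0.31  2.2  -1.27  0.07 -0.19] NO
final 0.6 0.06 45 [ 0.41  0.47  2.16 -1.27  0.03 -0.2 ] NO
finalhover 0.6 0.14 45 [ 0.43  0.31  2.2  -1.27  0.05 -0.2 ] NO
grip1 0.575 0.045 -45 [-0.2   0.94  1.33  0.    1.66 -1.57] ok
grip1 0.575 0.045 -60 [-0.2   1.09  1.16  0.    1.94 -1.57] ok
```

```bash
cat > path.py <<'E'
from k import *
F=np.diag([-1,-1,1])
def run(q,W,half,n=10):
    """W: list of (p,yawdeg,tiltdeg); continuation from q"""
    p0,y0,t0=W[0]
    for p,y,t in W[1:]:
        ok=True;jm=0
        for s in np.linspace(0,1,n+1)[1:]:
            P=np.array(p0)+s*(np.array(p)-p0);Y=np.radians(y0+s*(y-y0));T=np.radians(t0+s*(t-t0))
            q2,e=IK(P,toolR(Y,T)@(F if half else np.eye(3)),q);jm=max(jm,abs(q2-q).max());ok&=e<.005;q=q2
        print(p,y,t,q.round(2),'ok' if ok else 'NO','maxstep',round(jm,2));p0,y0,t0=p,y,t
    return q
E
python3 - <<'E'
from path import *
q=np.array([-.21,.5,1.6,-.03,1.4,-1.63])
print('A');q=run(q,[([.5,-.11,.22],-8,0),([.5,-.11,.22],-8,-10),([.5,-.08,.22],-90,-10),([.5,-.08,.15],-90,65),([.5,-.08,.085],-90,65)],1)
print('B');q=run(q,[([.5,-.08,.085],-90,65),([.5,.02,.15],-90,65),([.5,-.05,.3],-90,0),([.5,-.2,.22],-90,-80),([.5,-.2,.09],-90,-80),([.5,-.08,.08],-90,-80)],1)
qs=q
print('C1');run(qs,[([.5,-.08,.08],-90,-80),([.5,-.08,.16],-90,-80),([.5,.0,.22],-90,10),([.54,.23,.2],-163,10),([.54,.23,.06],-163,10)],1)
print('C2');run(qs,[([.5,-.08,.08],-90,-80),([.5,-.08,.16],-90,-80),([.5,.0,.22],-90,10),([.54,.23,.2],17,10),([.54,.23,.06],17,10)],1)
E
```

```text
A
[0.5, -0.11, 0.22] -8 -10 [-0.21  0.31  1.8  -0.01  1.21 -1.64] ok maxstep 0.36
[0.5, -0.08, 0.22] -90 -10 [-0.26  0.23  1.9   0.19  1.06 -0.36] ok maxstep 0.14
[0.5, -0.08, 0.15] -90 65 [ 0.39  0.66  1.97 -1.02  1.37  1.09] ok maxstep 0.18
[0.5, -0.08, 0.085] -90 65 [ 0.39  0.79  1.96 -1.05  1.31  1.19] ok maxstep 0.01
B
[0.5, 0.02, 0.15] -90 65 [ 0.55  0.7   1.87 -0.89  1.48  1.08] ok maxstep 0.02
[0.5, -0.05, 0.3] -90 0 [-0.1   0.12  1.84  0.    1.19 -0.1 ] ok maxstep 0.15
[0.5, -0.2, 0.22] -90 -80 [-0.8   0.84  1.55  0.83  1.93 -1.03] ok maxstep 0.17
[0.5, -0.2, 0.09] -90 -80 [-0.8   1.03  1.52  0.79  1.82 -1.15] ok maxstep 0.02
[0.5, -0.08, 0.08] -90 -80 [-0.67  0.99  1.71  0.89  1.67 -1.23] ok maxstep 0.02
C1
[0.5, -0.08, 0.16] -90 -80 [-0.67  0.86  1.74  0.9   1.74 -1.14] ok maxstep 0.01
[0.5, 0.0, 0.22] -90 10 [ 0.11  0.21  1.93 -0.2   1.03  0.22] ok maxstep 0.22
[0.54, 0.23, 0.2] -163 10 [0.39 0.44 1.65 0.02 1.23 1.66] ok maxstep 0.16
[0.54, 0.23, 0.06] -163 10 [0.39 0.61 1.72 0.02 0.98 1.66] ok maxstep 0.03
C2
[0.5, -0.08, 0.16] -90 -80 [-0.67  0.86  1.74  0.9   1.74 -1.14] ok maxstep 0.01
[0.5, 0.0, 0.22] -90 10 [ 0.11  0.21  1.93 -0.2   1.03  0.22] ok maxstep 0.22
[0.54, 0.23, 0.2] 17 10 [ 0.41  0.28  1.89 -0.03  0.8  -1.44] ok maxstep 0.19
[0.54, 0.23, 0.06] 17 10 [ 0.41  0.49  1.97 -0.04  0.5  -1.42] ok maxstep 0.03
```

Run:
```python
from path import *
go([.5,-.10,.24],toolR(np.radians(-8),np.radians(-10))@F,flip='no')
```

```text
d mm [ 1.9  8.3 -6.1] rv [-0.016  0.936 -0.019] t 10.53 at [ 0.5041 -0.1091  0.237 ] q [-0.25 -0.01  2.38  1.38  0.05 -3.02]
```

```bash
python3 -m handwheel '[{"dx":2,"dy":8,"dz":-6,"rx":0,"ry":0.1,"rz":0,"jaw":0.3},{"dx":2,"dy":8,"dz":-6,"rx":0,"ry":0.2,"rz":0,"jaw":0.3},{"dx":2,"dy":8,"dz":-6,"rx":0,"ry":0.3,"rz":0,"jaw":0.3},{"dx":2,"dy":8,"dz":-6,"rx":0,"ry":0.4,"rz":0,"jaw":0.3},{"dx":2,"dy":8,"dz":-6,"rx":0,"ry":0.5,"rz":0,"jaw":0.3},{"dx":2,"dy":8,"dz":-6,"rx":0,"ry":0.6,"rz":0,"jaw":0.3},{"dx":2,"dy":8,"dz":-6,"rx":0,"ry":0.7,"rz":0,"jaw":0.3},{"dx":2,"dy":8,"dz":-6,"rx":0,"ry":0.8,"rz":0,"jaw":0.3},{"dx":2,"dy":8,"dz":-6,"rx":0,"ry":0.9,"rz":0,"jaw":0.3},{"dx":2,"dy":8,"dz":-6,"rx":0,"ry":0.93,"rz":0,"jaw":0.3}]'
python3 - <<'E'
from path import *
go([.5,-.08,.24],toolR(np.radians(-49),np.radians(-10))@F,flip='no')
go([.5,-.08,.24],toolR(np.radians(-90),np.radians(-10))@F,flip='no')
E
```

```text
t: 11.37
ee_pos: [0.4998, -0.1014, 0.2376]
tool_rot: [0.078, 0.997, 0.0, 0.015]
contact_force: [0.4, 0.5, -2.2]
grip_width: 0.669
finger_force: 65.0
d mm [ 3.1 21.2 -2.5] rv [-0.048  0.195  0.699] t 11.37 at [ 0.4998 -0.1014  0.2376] q [-0.21  0.18  1.91  0.01  1.02 -1.62]
d mm [ 3.1 21.2 -2.5] rv [-0.1    0.167  1.414] t 11.37 at [ 0.4998 -0.1014  0.2376] q [-0.21  0.18  1.91  0.01  1.02 -1.62]
```

```bash
python3 -m handwheel '[{"dx":3,"dy":21,"dz":-2,"rx":-0.01,"ry":0.01,"rz":0.1,"jaw":0.3},{"dx":3,"dy":21,"dz":-2,"rx":-0.1,"ry":0.167,"rz":1.414,"jaw":0.3},{"dx":3,"dy":21,"dz":-2,"rx":-0.1,"ry":0.167,"rz":1.414,"jaw":0.3},{"dx":3,"dy":21,"dz":-2,"rx":-0.1,"ry":0.167,"rz":1.414,"jaw":0.3},{"dx":3,"dy":21,"dz":-2,"rx":-0.1,"ry":0.167,"rz":1.414,"jaw":0.3},{"dx":3,"dy":21,"dz":-2,"rx":-0.1,"ry":0.167,"rz":1.414,"jaw":0.3},{"dx":3,"dy":21,"dz":-2,"rx":-0.1,"ry":0.167,"rz":1.414,"jaw":0.3},{"dx":3,"dy":21,"dz":-2,"rx":-0.1,"ry":0.167,"rz":1.414,"jaw":0.3},{"dx":3,"dy":21,"dz":-2,"rx":-0.1,"ry":0.167,"rz":1.414,"jaw":0.3},{"dx":3,"dy":21,"dz":-2,"rx":-0.1,"ry":0.167,"rz":1.414,"jaw":0.3},{"dx":3,"dy":21,"dz":-2,"rx":-0.1,"ry":0.167,"rz":1.414,"jaw":0.3},{"dx":3,"dy":21,"dz":-2,"rx":-0.1,"ry":0.167,"rz":1.414,"jaw":0.3},{"dx":3,"dy":21,"dz":-2,"rx":-0.1,"ry":0.167,"rz":1.414,"jaw":0.3},{"dx":3,"dy":21,"dz":-2,"rx":-0.1,"ry":0.167,"rz":1.414,"jaw":0.3}]'
python3 - <<'E'
from path import *
go([.5,-.08,.15],toolR(np.radians(-90),np.radians(65))@F,flip='no')
E
```

```text
t: 12.53
ee_pos: [0.4999, -0.0799, 0.2382]
tool_rot: [0.703, 0.706, 0.064, -0.06]
contact_force: [-0.8, 0.3, -3.4]
grip_width: 0.667
finger_force: 65.4
d mm [-15.5  -0.3  86.8] rv [ 0.007 -1.31   0.   ] t 12.53 at [ 0.4999 -0.0799  0.2382] q [-0.27  0.21  1.89  0.19  1.09 -0.36]
```

```bash
python3 -m handwheel '[{"dx":0,"dy":0,"dz":0,"rx":0,"ry":-0.05,"rz":0,"jaw":0.3},{"dx":0,"dy":0,"dz":0,"rx":0,"ry":-0.15,"rz":0,"jaw":0.3},{"dx":0,"dy":0,"dz":0,"rx":0,"ry":-0.26,"rz":0,"jaw":0.3},{"dx":0,"dy":0,"dz":0,"rx":0,"ry":-0.37,"rz":0,"jaw":0.3},{"dx":-2,"dy":0,"dz":10,"rx":0,"ry":-0.48,"rz":0,"jaw":0.3},{"dx":-4,"dy":0,"dz":20,"rx":0,"ry":-0.59,"rz":0,"jaw":0.3},{"dx":-6,"dy":0,"dz":35,"rx":0,"ry":-0.7,"rz":0,"jaw":0.3},{"dx":-8,"dy":0,"dz":45,"rx":0,"ry":-0.81,"rz":0,"jaw":0.3},{"dx":-10,"dy":0,"dz":55,"rx":0,"ry":-0.92,"rz":0,"jaw":0.3},{"dx":-12,"dy":0,"dz":65,"rx":0,"ry":-1.03,"rz":0,"jaw":0.3},{"dx":-13,"dy":0,"dz":75,"rx":0,"ry":-1.13,"rz":0,"jaw":0.3},{"dx":-15,"dy":0,"dz":87,"rx":0,"ry":-1.23,"rz":0,"jaw":0.3},{"dx":-15,"dy":0,"dz":87,"rx":0.007,"ry":-1.31,"rz":0,"jaw":0.3},{"dx":-15,"dy":0,"dz":87,"rx":0.007,"ry":-1.31,"rz":0,"jaw":0.3},{"dx":-15,"dy":0,"dz":87,"rx":0.007,"ry":-1.31,"rz":0,"jaw":0.3}]'
python3 - <<'E'
from path import *
go([.5,-.08,.095],toolR(np.radians(-90),np.radians(65))@F,flip='no')
go([.5,-.08,.080],toolR(np.radians(-90),np.radians(65))@F,flip='no')
b=snap("scene");a=snap("top")
u=proj(b,[.5,-.08,.1]).astype(int)
cv2.imwrite('pics/p6.png',cv2.resize(b["image"][u[1]-70:u[1]+60,u[0]-80:u[0]+80,::-1],None,fx=4,fy=4,interpolation=cv2.INTER_CUBIC));print(u)
E
```

```text
t: 13.78
ee_pos: [0.5008, -0.0783, 0.1488]
tool_rot: [0.596, 0.597, -0.38, 0.378]
contact_force: [-0.6, -1.0, -2.2]
grip_width: 0.669
finger_force: 65.5
d mm [48.  -0.6 24.3] rv [-0.002 -0.002  0.003] t 13.78 at [ 0.5008 -0.0783  0.1488] q [ 0.39  0.66  1.96 -1.02  1.37  1.08]
d mm [61.6 -0.5 30.7] rv [-0.002 -0.002  0.003] t 13.78 at [ 0.5008 -0.0783  0.1488] q [ 0.39  0.66  1.96 -1.02  1.37  1.08]
[297 185]
```

View pics/p6.png

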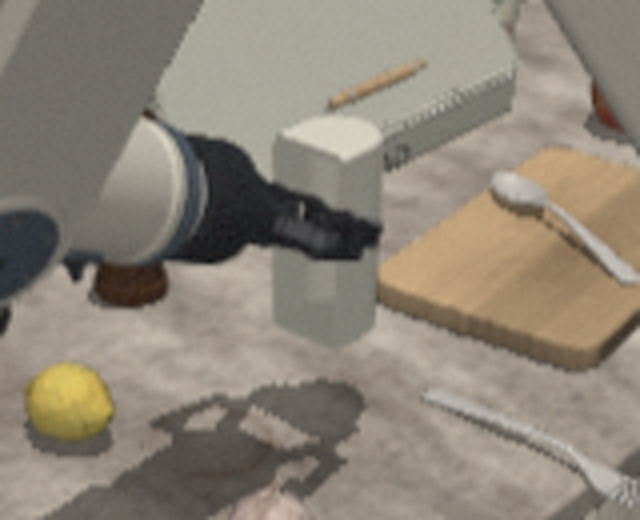

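The picture shows the cover held upright at crop (325,235), with its closed crown away from the hand, clear of the lemon and the fork. Ten views are used up, so from here I work by numbers. I lower the cover until it touches.

```bash
python3 -m handwheel '[{"dx":20,"dy":0,"dz":10,"rx":0,"ry":0,"rz":0,"jaw":0.3},{"dx":38,"dy":0,"dz":19,"rx":0,"ry":0,"rz":0,"jaw":0.3},{"dx":48,"dy":0,"dz":24.3,"rx":0,"ry":0,"rz":0,"jaw":0.3},{"dx":50,"dy":0,"dz":25.2,"rx":0,"ry":0,"rz":0,"jaw":0.3},{"dx":50.9,"dy":0,"dz":25.7,"rx":0,"ry":0,"rz":0,"jaw":0.3},{"dx":50.9,"dy":0,"dz":25.7,"rx":0,"ry":0,"rz":0,"jaw":0.3}]'
```

```text
t: 14.38
ee_pos: [0.5008, -0.081, 0.0939]
tool_rot: [0.597, 0.596, -0.38, 0.379]
contact_force: [-0.4, 0.7, -2.3]
grip_width: 0.672
finger_force: 65.6
```

```bash
python3 -m handwheel '[{"dx":0.9,"dy":0,"dz":0.4,"rx":0,"ry":0,"rz":0,"jaw":0.3},{"dx":1.8,"dy":0,"dz":0.8,"rx":0,"ry":0,"rz":0,"jaw":0.3},{"dx":2.7,"dy":0,"dz":1.3,"rx":0,"ry":0,"rz":0,"jaw":0.3},{"dx":2.7,"dy":0,"dz":1.3,"rx":0,"ry":0,"rz":0,"jaw":0.3}]'
```

```text
t: 14.72
ee_pos: [0.5006, -0.0808, 0.0901]
tool_rot: [0.597, 0.596, -0.38, 0.379]
contact_force: [0.2, 0.5, -2.5]
grip_width: 0.673
finger_force: 65.6
```

```bash
python3 -m handwheel '[{"dx":0.9,"dy":0,"dz":0.4,"rx":0,"ry":0,"rz":0,"jaw":0.3},{"dx":1.8,"dy":0,"dz":0.8,"rx":0,"ry":0,"rz":0,"jaw":0.3},{"dx":2.7,"dy":0,"dz":1.3,"rx":0,"ry":0,"rz":0,"jaw":0.3},{"dx":2.7,"dy":0,"dz":1.3,"rx":0,"ry":0,"rz":0,"jaw":0.3}]'
```

```text
t: 15.05
ee_pos: [0.5004, -0.081, 0.0868]
tool_rot: [0.597, 0.596, -0.38, 0.379]
contact_force: [-0.0, 0.4, -3.4]
grip_width: 0.67
finger_force: 65.6
```

```bash
python3 -m handwheel '[{"dx":0.9,"dy":0,"dz":0.4,"rx":0,"ry":0,"rz":0,"jaw":0.3},{"dx":1.8,"dy":0,"dz":0.8,"rx":0,"ry":0,"rz":0,"jaw":0.3},{"dx":1.8,"dy":0,"dz":0.8,"rx":0,"ry":0,"rz":0,"jaw":0.3}]'
```

```text
t: 15.3
ee_pos: [0.5005, -0.0809, 0.0864]
tool_rot: [0.597, 0.595, -0.381, 0.38]
contact_force: [-2.4, 5.1, 9.0]
grip_width: 0.67
finger_force: 66.4
```

```bash
python3 -m handwheel '[{"dx":0,"dy":0,"dz":0,"rx":0,"ry":0,"rz":0,"jaw":0.72},{"dx":0,"dy":0,"dz":0,"rx":0,"ry":0,"rz":0,"jaw":0.8},{"dx":0,"dy":0,"dz":0,"rx":0,"ry":0,"rz":0,"jaw":0.9},{"dx":0,"dy":0,"dz":0,"rx":0,"ry":0,"rz":0,"jaw":1},{"dx":0,"dy":0,"dz":0,"rx":0,"ry":0,"rz":0,"jaw":1},{"dx":0,"dy":0,"dz":-10,"rx":0,"ry":0,"rz":0,"jaw":1},{"dx":0,"dy":0,"dz":-30,"rx":0,"ry":0,"rz":0,"jaw":1},{"dx":0,"dy":0,"dz":-60,"rx":0,"ry":0,"rz":0,"jaw":1},{"dx":0,"dy":0,"dz":-95,"rx":0,"ry":0,"rz":0,"jaw":1},{"dx":0,"dy":0,"dz":-120,"rx":0,"ry":0,"rz":0,"jaw":1}]'
python3 - <<'E'
from path import *
go([.5,0.0,.33],toolR(np.radians(-90),0)@F,flip='no')
E
```

```text
t: 16.13
ee_pos: [0.5009, 0.0304, 0.1369]
tool_rot: [0.597, 0.596, -0.38, 0.379]
contact_force: [0.2, 0.3, 0.4]
grip_width: 0.993
finger_force: 0.0
d mm [-187.8   -0.7  -54.3] rv [-1.000e-03  1.133e+00 -2.000e-03] t 16.13 at [0.5009 0.0304 0.1369] q [ 0.56  0.72  1.85 -0.88  1.48  1.1 ]
```

```bash
python3 -m handwheel '[{"dx":-40,"dy":0,"dz":-20,"rx":0,"ry":0.11,"rz":0,"jaw":1},{"dx":-80,"dy":0,"dz":-35,"rx":0,"ry":0.23,"rz":0,"jaw":1},{"dx":-120,"dy":0,"dz":-54,"rx":0,"ry":0.35,"rz":0,"jaw":1},{"dx":-150,"dy":0,"dz":-54,"rx":0,"ry":0.47,"rz":0,"jaw":1},{"dx":-188,"dy":0,"dz":-54,"rx":0,"ry":0.59,"rz":0,"jaw":1},{"dx":-188,"dy":0,"dz":-54,"rx":0,"ry":0.71,"rz":0,"jaw":1},{"dx":-188,"dy":0,"dz":-54,"rx":0,"ry":0.83,"rz":0,"jaw":1},{"dx":-188,"dy":0,"dz":-54,"rx":0,"ry":0.95,"rz":0,"jaw":1},{"dx":-188,"dy":0,"dz":-54,"rx":0,"ry":1.07,"rz":0,"jaw":1},{"dx":-188,"dy":0,"dz":-54,"rx":0,"ry":1.133,"rz":0,"jaw":1},{"dx":-188,"dy":0,"dz":-54,"rx":0,"ry":1.133,"rz":0,"jaw":1}]'
python3 - <<'E'
from path import *
go([.5,-.25,.25],toolR(np.radians(-90),np.radians(-80))@F,flip='no')
b=snap("scene");a=snap("top")
import pickle;pickle.dump((a,b),open('c5.pkl','wb'))
c=[.5005,-.0975]
for n,p in dict(top=[*c,.14],bot=[*c,0]).items(): print(n,'scene',proj(b,p).round(),'top',proj(a,p).round())
# mask of cover in the scene view (white/greenish) around expected place
h=cv2.cvtColor(cv2.GaussianBlur(b["image"],(3,3),0),cv2.COLOR_RGB2HSV)
m=((h[...,0]>=20)&(h[...,0]<60)&(h[...,1]<52)).astype(np.uint8)
cx=int(proj(b,[*c,.06])[0])
for v in range(140,230,5): print(v,''.join('#' if k else '.' for k in m[v,cx-45:cx+45]),cx-45)
h=cv2.cvtColor(cv2.GaussianBlur(a["image"],(3,3),0),cv2.COLOR_RGB2HSV)
m=((h[...,0]>=20)&(h[...,0]<60)&(h[...,1]<52)).astype(np.uint8)
for v in range(180,235,3): print(v,''.join('#' if k else '.' for k in m[v,280:340]))
E
```

```text
t: 17.05
ee_pos: [0.5006, -0.0039, 0.3299]
tool_rot: [0.709, 0.705, 0.001, -0.0]
contact_force: [0.5, -0.1, -0.6]
grip_width: 1.0
finger_force: 0.0
d mm [-246.3    0.5   79.4] rv [ 0.004  1.394 -0.003] t 17.05 at [ 0.5006 -0.0039  0.3299] q [-0.01  0.09  1.81  0.    1.25 -0.01]
top scene [302. 169.] top [311. 210.]
bot scene [300. 214.] top [310. 217.]
140 ############################################......######################################## 255
145 .#################################################################################........ 255
150 .########################################################################................. 255
155 .#############################################################............................ 255
160 #####################################################..................................##. 255
165 .################################################......................................... 255
170 ..#######################################################................................. 255
175 ...####################........#################
[... 1571 characters left out ...]
#.###.....##################......................
207 ......#########.....###################.....................
210 ......###########...####################....................
213 .......##.##..##...####################.....................
216 ......###.#####.....###################.....................
219 ........#####........#.##############.......................
222 .....##########......############.#.........................
225 ......#####..##.............................................
228 .....#####..................................................
231 ......###...................................................
234 .....#####....#.............................................
```

Run:
```python
from h import *
import pickle
a,b=pickle.load(open('c5.pkl','rb'))
for n,u,v in[('rimfar',299.5,200),('rimnear',300,218.5),('crown',319.5,209.5),('far',308,200),('near',308,218.7)]: print(n,onplane(a,u,v,.14).round(4))
# top face by Canny-free fit: mask resized, minAreaRect of top rows
h=cv2.cvtColor(cv2.resize(a["image"][190:235,290:335],None,fx=8,fy=8,interpolation=cv2.INTER_CUBIC),cv2.COLOR_RGB2HSV)
m=((h[...,0]>=20)&(h[...,0]<60)&(h[...,1]<52)).astype(np.uint8)
m=cv2.morphologyEx(cv2.morphologyEx(m,cv2.MORPH_CLOSE,np.ones((9,9))),cv2.MORPH_OPEN,np.ones((17,17)))
V=cv2.resize(a["image"][190:235,290:335],None,fx=2,fy=2,interpolation=cv2.INTER_CUBIC)
k=max(cv2.findContours(m,cv2.RETR_EXTERNAL,cv2.CHAIN_APPROX_NONE)[0],key=cv2.contourArea).reshape(-1,2)/8+[290,190]
print(k.min(0),k.max(0))
L=[(v,k[abs(k[:,1]-v)<.1][:,0].min()) for v in(202,205,208,211,214,216)];print(np.round(L,1))
print('bright col308',[int(x) for x in a["image"][196:226,308].mean(1)],'col303',[int(x) for x in a["image"][196:226,303].mean(1)])
```

```text
rimfar [ 0.5294 -0.0652  0.14  ]
rimnear [ 0.4742 -0.0663  0.14  ]
crown [ 0.5005 -0.1236  0.14  ]
far [ 0.5292 -0.0902  0.14  ]
near [ 0.4735 -0.0897  0.14  ]
[299.375 200.25 ] [320.   224.25]
[[202.  300.1]
 [205.  299.9]
 [208.  299.9]
 [211.  300. ]
 [214.  299.4]
 [216.  299.9]]
bright col308 [155, 154, 153, 150, 155, 173, 178, 184, 185, 186, 185, 183, 183, 184, 184, 185, 184, 186, 185, 184, 185, 182, 169, 143, 104, 82, 82, 82, 91, 112] col303 [145, 147, 148, 150, 159, 171, 179, 182, 184, 185, 185, 184, 185, 183, 185, 184, 185, 183, 183, 184, 183, 181, 173, 145, 106, 84, 84, 83, 90, 102]
```

Run:
```python
from path import *
Rm=toolR(np.radians(-90),np.radians(-75))@F
g=np.array([.501,-.087,.074]);T=g-.006*Rm[:,2];print(T)
go([.501,-.25,.25],Rm,flip='no');go(T-.11*Rm[:,2],Rm,flip='no')
```

```text
[ 0.501      -0.09279555  0.07555291]
d mm [-246.6    1.6   79.8] rv [ 0.002  1.312 -0.004] t 17.15 at [ 0.5004 -0.0032  0.3291] q [-0.01  0.09  1.81 -0.    1.25 -0.  ]
d mm [-195.2    1.5  225.7] rv [ 0.002  1.312 -0.004] t 17.15 at [ 0.5004 -0.0032  0.3291] q [-0.01  0.09  1.81 -0.    1.25 -0.  ]
```

```bash
python3 -m handwheel '[{"dx":-40,"dy":1,"dz":0,"rx":0,"ry":0.11,"rz":0,"jaw":1},{"dx":-80,"dy":1,"dz":0,"rx":0,"ry":0.23,"rz":0,"jaw":1},{"dx":-120,"dy":1,"dz":0,"rx":0,"ry":0.35,"rz":0,"jaw":1},{"dx":-160,"dy":1,"dz":0,"rx":0,"ry":0.47,"rz":0,"jaw":1},{"dx":-200,"dy":1,"dz":0,"rx":0,"ry":0.59,"rz":0,"jaw":1},{"dx":-235,"dy":1,"dz":20,"rx":0,"ry":0.71,"rz":0,"jaw":1},{"dx":-246,"dy":1,"dz":50,"rx":0,"ry":0.83,"rz":0,"jaw":1},{"dx":-246,"dy":1,"dz":80,"rx":0,"ry":0.95,"rz":0,"jaw":1},{"dx":-240,"dy":1.5,"dz":115,"rx":0,"ry":1.07,"rz":0,"jaw":1},{"dx":-230,"dy":1.5,"dz":150,"rx":0,"ry":1.19,"rz":0,"jaw":1},{"dx":-215,"dy":1.5,"dz":185,"rx":0,"ry":1.27,"rz":0,"jaw":1},{"dx":-200,"dy":1.5,"dz":215,"rx":0,"ry":1.312,"rz":0,"jaw":1},{"dx":-195,"dy":1.5,"dz":226,"rx":0.002,"ry":1.312,"rz":-0.004,"jaw":1},{"dx":-195,"dy":1.5,"dz":226,"rx":0.002,"ry":1.312,"rz":-0.004,"jaw":1},{"dx":-195,"dy":1.5,"dz":226,"rx":0.002,"ry":1.312,"rz":-0.004,"jaw":1}]'
python3 - <<'E'
from path import *
Rm=toolR(np.radians(-90),np.radians(-75))@F
go([.501,-.0928,.0755],Rm,flip='no')
E
```

```text
t: 18.4
ee_pos: [0.5023, -0.1974, 0.1039]
tool_rot: [0.559, 0.562, 0.429, -0.432]
contact_force: [0.4, -0.6, 1.2]
grip_width: 0.999
finger_force: 0.0
d mm [ -0.5  -0.8 108.4] rv [-0.005 -0.001  0.001] t 18.4 at [ 0.5023 -0.1974  0.1039] q [-0.79  0.96  1.54  0.76  1.77 -1.13]
```

```bash
python3 -m handwheel '[{"dx":0,"dy":-0.8,"dz":20,"rx":0,"ry":0,"rz":0,"jaw":1},{"dx":0,"dy":-0.8,"dz":45,"rx":0,"ry":0,"rz":0,"jaw":1},{"dx":0,"dy":-0.8,"dz":70,"rx":0,"ry":0,"rz":0,"jaw":1},{"dx":0,"dy":-0.8,"dz":92,"rx":0,"ry":0,"rz":0,"jaw":1},{"dx":-0.5,"dy":-0.8,"dz":105,"rx":0,"ry":0,"rz":0,"jaw":1},{"dx":-0.5,"dy":-0.8,"dz":108,"rx":0,"ry":0,"rz":0,"jaw":0.9},{"dx":-0.5,"dy":-0.8,"dz":108,"rx":0,"ry":0,"rz":0,"jaw":0.8},{"dx":-0.5,"dy":-0.8,"dz":108,"rx":0,"ry":0,"rz":0,"jaw":0.75},{"dx":-0.5,"dy":-0.8,"dz":108,"rx":0,"ry":0,"rz":0,"jaw":0.7},{"dx":-0.5,"dy":-0.8,"dz":108,"rx":0,"ry":0,"rz":0,"jaw":0.6},{"dx":-0.5,"dy":-0.8,"dz":108,"rx":0,"ry":0,"rz":0,"jaw":0.4},{"dx":-0.5,"dy":-0.8,"dz":108,"rx":0,"ry":0,"rz":0,"jaw":0.3},{"dx":-0.5,"dy":-0.8,"dz":108,"rx":0,"ry":0,"rz":0,"jaw":0.3}]'
python3 - <<'E'
from path import *
import pickle
Rm=toolR(np.radians(-90),np.radians(-75))@F
go([.501,-.093,.165],Rm,flip='no')
go([.5,0,.24],toolR(np.radians(-90),np.radians(15))@F,flip='no')
a,b=pickle.load(open('c3.pkl','rb'))[0],None
# dish from the top view: orange wood by hue/saturation, corners at plate height
roi=(160,245,175,245)
im=cv2.resize(a["image"][roi[0]:roi[1],roi[2]:roi[3]],None,fx=6,fy=6,interpolation=cv2.INTER_CUBIC);h=cv2.cvtColor(im,cv2.COLOR_RGB2HSV)
m=((h[...,1]>105)&(h[...,2]>60)).astype(np.uint8)
m=cv2.morphologyEx(cv2.morphologyEx(m,cv2.MORPH_CLOSE,np.ones((31,31))),cv2.MORPH_OPEN,np.ones((15,15)))
k=max(cv2.findContours(m,cv2.RETR_EXTERNAL,cv2.CHAIN_APPROX_NONE)[0],key=cv2.contourArea)
P=cv2.boxPoints(cv2.minAreaRect(k))
print('plate',[onplane(a,(x+.5)/6-.5+roi[2],(y+.5)/6-.5+roi[0],.008)[:2].round(4).tolist() for x,y in P])
# butter: low saturation inside the plate
bm=((h[...,1]<70)&(h[...,2]>150)).astype(np.uint8)&cv2.fillConvexPoly(np.zeros_like(m),cv2.convexHull(k),1)
bm=cv2.morphologyEx(bm,cv2.MORPH_OPEN,np.ones((9,9)))
kb=max(cv2.findContours(bm,cv2.RETR_EXTERNAL,cv2.CHAIN_APPROX_NONE)[0],key=cv2.contourArea)
print('butter',[onplane(a,(x+.5)/6-.5+roi[2],(y+.5)/6-.5+roi[0],.047)[:2].round(4).tolist() for x,y in cv2.boxPoints(cv2.minAreaRect(kb))])
E
```

```text
t: 19.48
ee_pos: [0.5012, -0.0949, 0.0757]
tool_rot: [0.56, 0.561, 0.431, -0.431]
contact_force: [-0.6, -4.8, 6.6]
grip_width: 0.667
finger_force: 64.3
d mm [ 86.8  -0.1 -21.1] rv [-0.    -0.002  0.002] t 19.48 at [ 0.5012 -0.0949  0.0757] q [-0.68  0.96  1.7   0.85  1.63 -1.2 ]
d mm [183.2  -0.9  49.5] rv [ 1.000e-03 -1.573e+00  1.000e-03] t 19.48 at [ 0.5012 -0.0949  0.0757] q [-0.68  0.96  1.7   0.85  1.63 -1.2 ]
plate [[0.6391, 0.3127], [0.6663, 0.2241], [0.4825, 0.1639], [0.4561, 0.2504]]
butter [[0.598, 0.2683], [0.6075, 0.2363], [0.5086, 0.2044], [0.4993, 0.236]]
```

```bash
python3 -m handwheel '[{"dx":15,"dy":0,"dz":-3.5,"rx":0,"ry":0,"rz":0,"jaw":0.3},{"dx":35,"dy":0,"dz":-9,"rx":0,"ry":0,"rz":0,"jaw":0.3},{"dx":60,"dy":0,"dz":-15,"rx":0,"ry":-0.03,"rz":0,"jaw":0.3},{"dx":87,"dy":0,"dz":-21,"rx":0,"ry":-0.1,"rz":0,"jaw":0.3},{"dx":105,"dy":0,"dz":-20,"rx":0,"ry":-0.2,"rz":0,"jaw":0.3},{"dx":120,"dy":0,"dz":-14,"rx":0,"ry":-0.31,"rz":0,"jaw":0.3},{"dx":130,"dy":0,"dz":-6,"rx":0,"ry":-0.42,"rz":0,"jaw":0.3},{"dx":140,"dy":0,"dz":2,"rx":0,"ry":-0.53,"rz":0,"jaw":0.3},{"dx":150,"dy":0,"dz":10,"rx":0,"ry":-0.64,"rz":0,"jaw":0.3},{"dx":160,"dy":0,"dz":20,"rx":0,"ry":-0.75,"rz":0,"jaw":0.3},{"dx":170,"dy":0,"dz":30,"rx":0,"ry":-0.86,"rz":0,"jaw":0.3},{"dx":178,"dy":0,"dz":40,"rx":0,"ry":-0.97,"rz":0,"jaw":0.3},{"dx":183,"dy":-1,"dz":49,"rx":0,"ry":-1.08,"rz":0,"jaw":0.3},{"dx":183,"dy":-1,"dz":49,"rx":0,"ry":-1.19,"rz":0,"jaw":0.3},{"dx":183,"dy":-1,"dz":49,"rx":0,"ry":-1.3,"rz":0,"jaw":0.3},{"dx":183,"dy":-1,"dz":49,"rx":0,"ry":-1.41,"rz":0,"jaw":0.3},{"dx":183,"dy":-1,"dz":49,"rx":0,"ry":-1.5,"rz":0,"jaw":0.3},{"dx":183,"dy":-1,"dz":49,"rx":0,"ry":-1.55,"rz":0,"jaw":0.3},{"dx":183,"dy":-1,"dz":49,"rx":0,"ry":-1.573,"rz":0,"jaw":0.3},{"dx":183,"dy":-1,"dz":49,"rx":0,"ry":-1.573,"rz":0,"jaw":0.3}]'
cat > fin.py <<'E'
from path import *
R0=R.from_quat([.56,.561,.431,-.431]).as_matrix()
# cover (rim centre) in the tool frame, from the standing grasp
c=R0.T@(np.array([.501,-.0667,.070])-np.array([.5012,-.0949,.0757]))
seat=np.array([.561,.238,.014]);Rf=toolR(np.radians(18.2),np.radians(15))@F
def T(dz): return seat+[0,0,dz]-Rf@c
E
python3 - <<'E'
from fin import *
print(c,T(0))
go([.5,.05,.25],Rf,flip='no')
run(ctrl.get_state()["qpos"],[([.5,0,.24],-90,15),([.5,.05,.25],18.2,15),(list(T(.13)),18.2,15),(list(T(0)),18.2,15)],1)
E
```

```text
t: 21.15
ee_pos: [0.4991, 0.0013, 0.2386]
tool_rot: [0.7, 0.702, -0.093, 0.093]
contact_force: [0.2, -0.0, -2.7]
grip_width: 0.665
finger_force: 64.3
[ 0.00173428 -0.0001733   0.02871815] [0.5554763  0.23636632 0.04218847]
d mm [ 44.    1.  -23.7] rv [-0.49   0.    -1.821] t 21.15 at [0.4991 0.0013 0.2386] q [ 0.16  0.2   1.91 -0.29  1.09  0.31]
[0.5, 0.05, 0.25] 18.2 15 [ 0.06  0.05  2.06  0.1   0.78 -1.89] ok maxstep 0.26
[np.float64(0.5554762952057356), np.float64(0.23636632132838786), np.float64(0.17218846890740505)] 18.2 15 [ 0.42  0.31  1.94 -0.04  0.63 -1.44] ok maxstep 0.05
[np.float64(0.5554762952057356), np.float64(0.23636632132838786), np.float64(0.04218846890740503)] 18.2 15 [ 0.42  0.52  2.   -0.07  0.35 -1.41] ok maxstep 0.03
```

```bash
python3 -m handwheel '[{"dx":10,"dy":0,"dz":-6,"rx":-0.015,"ry":0,"rz":-0.056,"jaw":0.3},{"dx":44,"dy":1,"dz":-24,"rx":-0.045,"ry":0,"rz":-0.167,"jaw":0.3},{"dx":44,"dy":1,"dz":-24,"rx":-0.49,"ry":0,"rz":-1.821,"jaw":0.3},{"dx":44,"dy":1,"dz":-24,"rx":-0.49,"ry":0,"rz":-1.821,"jaw":0.3},{"dx":44,"dy":1,"dz":-24,"rx":-0.49,"ry":0,"rz":-1.821,"jaw":0.3},{"dx":44,"dy":1,"dz":-24,"rx":-0.49,"ry":0,"rz":-1.821,"jaw":0.3},{"dx":44,"dy":1,"dz":-24,"rx":-0.49,"ry":0,"rz":-1.821,"jaw":0.3},{"dx":44,"dy":1,"dz":-24,"rx":-0.49,"ry":0,"rz":-1.821,"jaw":0.3},{"dx":44,"dy":1,"dz":-24,"rx":-0.49,"ry":0,"rz":-1.821,"jaw":0.3},{"dx":44,"dy":1,"dz":-24,"rx":-0.49,"ry":0,"rz":-1.821,"jaw":0.3},{"dx":44,"dy":1,"dz":-24,"rx":-0.49,"ry":0,"rz":-1.821,"jaw":0.3},{"dx":44,"dy":1,"dz":-24,"rx":-0.49,"ry":0,"rz":-1.821,"jaw":0.3},{"dx":44,"dy":1,"dz":-24,"rx":-0.49,"ry":0,"rz":-1.821,"jaw":0.3},{"dx":44,"dy":1,"dz":-24,"rx":-0.49,"ry":0,"rz":-1.821,"jaw":0.3},{"dx":44,"dy":1,"dz":-24,"rx":-0.49,"ry":0,"rz":-1.821,"jaw":0.3},{"dx":44,"dy":1,"dz":-24,"rx":-0.49,"ry":0,"rz":-1.821,"jaw":0.3},{"dx":44,"dy":1,"dz":-24,"rx":-0.49,"ry":0,"rz":-1.821,"jaw":0.3},{"dx":44,"dy":1,"dz":-24,"rx":-0.49,"ry":0,"rz":-1.821,"jaw":0.3},{"dx":44,"dy":1,"dz":-24,"rx":-0.49,"ry":0,"rz":-1.821,"jaw":0.3}]'
python3 - <<'E'
from fin import *
go(T(.09),Rf,flip='no')
E
```

```text
t: 22.73
ee_pos: [0.5003, 0.0489, 0.2509]
tool_rot: [-0.154, 0.979, 0.021, 0.13]
contact_force: [0.3, -0.2, -3.4]
grip_width: 0.664
finger_force: 65.0
d mm [-75.4 161.3 143.4] rv [-0.     0.001 -0.005] t 22.73 at [0.5003 0.0489 0.2509] q [ 0.05  0.05  2.06  0.1   0.78 -1.89]
```

```bash
python3 -m handwheel '[{"dx":-10,"dy":20,"dz":5,"rx":0,"ry":0,"rz":0,"jaw":0.3},{"dx":-25,"dy":50,"dz":20,"rx":0,"ry":0,"rz":0,"jaw":0.3},{"dx":-40,"dy":80,"dz":40,"rx":0,"ry":0,"rz":0,"jaw":0.3},{"dx":-55,"dy":110,"dz":60,"rx":0,"ry":0,"rz":0,"jaw":0.3},{"dx":-68,"dy":140,"dz":85,"rx":0,"ry":0,"rz":0,"jaw":0.3},{"dx":-75,"dy":157,"dz":110,"rx":0,"ry":0,"rz":0,"jaw":0.3},{"dx":-75.4,"dy":161.3,"dz":135,"rx":0,"ry":0,"rz":0,"jaw":0.3},{"dx":-75.4,"dy":161.3,"dz":143.4,"rx":0,"ry":0,"rz":-0.005,"jaw":0.3},{"dx":-75.4,"dy":161.3,"dz":143.4,"rx":0,"ry":0,"rz":-0.005,"jaw":0.3},{"dx":-75.4,"dy":161.3,"dz":143.4,"rx":0,"ry":0,"rz":-0.005,"jaw":0.3}]'
python3 - <<'E'
from fin import *
import pickle
b=snap("scene");pickle.dump(b,open('c6.pkl','wb'));b0=pickle.load(open('c0.pkl','rb'))[1]
go(T(.05),Rf,flip='no');go(T(.0),Rf,flip='no')
s=ctrl.get_state();Rn=R.from_quat(s["tool_rot"]).as_matrix();o=s["ee_pos"]+Rn@c;print('rim centre now',o.round(4))
yw=np.radians(18.2);ex=np.array([np.cos(yw),np.sin(yw),0]);ey=np.array([-ex[1],ex[0],0])
h=cv2.cvtColor(b0["image"],cv2.COLOR_RGB2HSV);m=((h[...,1]>105)&(h[...,0]<20)&(h[...,2]>50)).astype(np.uint8);m[:225]=0;m[285:]=0;m[:,:135]=0;m[:,245:]=0
m=cv2.morphologyEx(m,cv2.MORPH_CLOSE,np.ones((7,7)))
k=max(cv2.findContours(m,cv2.RETR_EXTERNAL,cv2.CHAIN_APPROX_NONE)[0],key=cv2.contourArea)
print('hull',cv2.approxPolyDP(cv2.convexHull(k),3,True).reshape(-1,2).tolist())
d0=np.array([.561,.238,0])
print('pred plate',[proj(b0,d0+sx*.095*ex+sy*.046*ey+[0,0,.008]).round(1).tolist() for sx,sy in((1,1),(1,-1),(-1,-1),(-1,1))])
hc=cv2.cvtColor(b["image"],cv2.COLOR_RGB2HSV);u=proj(b,o+[0,0,.02]).astype(int)
mc=((hc[...,0]>=19)&(hc[...,0]<60)&(hc[...,1]<60)&(hc[...,2]>60)).astype(np.uint8)
print('u',u,'pred cover',[proj(b,o+sx*.07*ex+sy*.029*ey).round(1).tolist() for sx,sy in((1,1),(1,-1),(-1,-1),(-1,1))])
for v in range(u[1]-45,u[1]+40,5): print(v,''.join('#' if q else '.' for q in mc[v,u[0]-60:u[0]+70]),u[0]-60)
E
```

```text
t: 23.57
ee_pos: [0.5544, 0.2366, 0.1322]
tool_rot: [-0.158, 0.979, 0.02, 0.129]
contact_force: [0.7, -0.4, -2.0]
grip_width: 0.665
finger_force: 65.3
d mm [10.3 -0.2 39.6] rv [-0.     0.002  0.003] t 23.62 at [0.555  0.2365 0.1331] q [ 0.41  0.37  1.97 -0.05  0.54 -1.44]
d mm [23.3 -0.2 87.9] rv [-0.     0.002  0.003] t 23.62 at [0.555  0.2365 0.1331] q [ 0.41  0.37  1.97 -0.05  0.54 -1.44]
rim centre now [0.5606 0.2381 0.1049]
hull [[218, 274], [210, 281], [147, 259], [166, 248], [210, 266]]
pred plate [[144.3, 258.8], [168.7, 237.8], [232.9, 258.2], [211.5, 282.6]]
u [182 217] pred cover [[150.3, 224.3], [166.6, 211.6], [216.7, 226.0], [201.9, 240.2]]
172 ...#.#..##.........#...#.#....#..###.##.####.##......................................#..#.#..##.###.#...#......................... 122
177 ........#........#..##.#.###....###.....#.#.#.##........................................#....##.#................................. 122
182 ####.#...###..#.#.#.#.####...................####......................................##..##..#.................................. 122
187 .........##...#.
[... 1225 characters left out ...]
. 122
232 ......................................##....#...........##########.#################.#............................................ 122
237 ............................##...#........#....#.............#...#.#...######.###.#.......................................#....... 122
242 .................#............#..........#.#..#.#................#................................................................ 122
247 .....##..#.#..................#..............................................................................#.................... 122
252 ..#........#...#.#..#....#..............................#....................#..........#....................................#.... 122
```

```bash
python3 -m handwheel '[{"dx":4,"dy":-0.2,"dz":15,"rx":0,"ry":0,"rz":0.003,"jaw":0.3},{"dx":8,"dy":-0.2,"dz":32,"rx":0,"ry":0,"rz":0.003,"jaw":0.3},{"dx":12.5,"dy":-0.2,"dz":48,"rx":0,"ry":0,"rz":0.003,"jaw":0.3},{"dx":16.5,"dy":-0.2,"dz":62,"rx":0,"ry":0,"rz":0.003,"jaw":0.3},{"dx":20,"dy":-0.2,"dz":75,"rx":0,"ry":0.001,"rz":0.003,"jaw":0.3},{"dx":21.5,"dy":-0.2,"dz":81,"rx":0,"ry":0.002,"rz":0.003,"jaw":0.3},{"dx":21.5,"dy":-0.2,"dz":81,"rx":0,"ry":0.002,"rz":0.003,"jaw":0.3},{"dx":21.5,"dy":-0.2,"dz":81,"rx":0,"ry":0.002,"rz":0.003,"jaw":0.3}]'
python3 - <<'E'
from fin import *
go(T(.0),Rf,flip='no')
E
```

```text
t: 24.28
ee_pos: [0.5559, 0.2366, 0.0496]
tool_rot: [-0.157, 0.979, 0.021, 0.129]
contact_force: [-0.4, 0.7, -2.9]
grip_width: 0.667
finger_force: 65.3
d mm [ 2.5 -0.1  7.1] rv [0.    0.001 0.   ] t 24.28 at [0.5559 0.2366 0.0496] q [ 0.41  0.51  2.   -0.07  0.37 -1.42]
```

No contact yet, and the rim is about 7 mm above the step. I lower it gently.

```bash
python3 -m handwheel '[{"dx":0.7,"dy":0,"dz":1,"rx":0,"ry":0,"rz":0,"jaw":0.3},{"dx":1,"dy":0,"dz":2,"rx":0,"ry":0,"rz":0,"jaw":0.3},{"dx":1.3,"dy":0,"dz":3,"rx":0,"ry":0,"rz":0,"jaw":0.3},{"dx":1.5,"dy":0,"dz":3.8,"rx":0,"ry":0,"rz":0,"jaw":0.3},{"dx":1.5,"dy":0,"dz":3.8,"rx":0,"ry":0,"rz":0,"jaw":0.3}]'
```

```text
t: 24.7
ee_pos: [0.5548, 0.2367, 0.0445]
tool_rot: [-0.157, 0.979, 0.021, 0.129]
contact_force: [-0.2, -0.5, -2.7]
grip_width: 0.668
finger_force: 65.3
```

```bash
python3 -m handwheel '[{"dx":0.3,"dy":0,"dz":0.9,"rx":0,"ry":0,"rz":0,"jaw":0.3},{"dx":0.6,"dy":0,"dz":1.8,"rx":0,"ry":0,"rz":0,"jaw":0.3},{"dx":0.6,"dy":0,"dz":1.8,"rx":0,"ry":0,"rz":0,"jaw":0.3}]'
```

```text
t: 24.95
ee_pos: [0.5545, 0.2366, 0.0423]
tool_rot: [-0.157, 0.979, 0.021, 0.129]
contact_force: [1.1, -0.3, -2.2]
grip_width: 0.669
finger_force: 65.3
```

```bash
python3 -m handwheel '[{"dx":0.2,"dy":0,"dz":0.7,"rx":0,"ry":0,"rz":0,"jaw":0.3},{"dx":0.3,"dy":0,"dz":1.2,"rx":0,"ry":0,"rz":0,"jaw":0.3},{"dx":0.3,"dy":0,"dz":1.2,"rx":0,"ry":0,"rz":0,"jaw":0.3}]'
```

```text
t: 25.2
ee_pos: [0.5547, 0.2367, 0.0413]
tool_rot: [-0.157, 0.979, 0.021, 0.129]
contact_force: [-1.4, -0.5, -0.2]
grip_width: 0.665
finger_force: 65.5
```

```bash
python3 -m handwheel '[{"dx":0.2,"dy":0,"dz":0.7,"rx":0,"ry":0,"rz":0,"jaw":0.3},{"dx":0.3,"dy":0,"dz":1.2,"rx":0,"ry":0,"rz":0,"jaw":0.3},{"dx":0.3,"dy":0,"dz":1.2,"rx":0,"ry":0,"rz":0,"jaw":0.3}]'
```

```text
t: 25.45
ee_pos: [0.5547, 0.2367, 0.0413]
tool_rot: [-0.157, 0.979, 0.021, 0.129]
contact_force: [-7.7, -1.8, 17.0]
grip_width: 0.668
finger_force: 67.8
```

```bash
python3 -m handwheel '[{"dx":-0.2,"dy":0,"dz":-0.8,"rx":0,"ry":0,"rz":0,"jaw":0.3},{"dx":-0.2,"dy":0,"dz":-0.8,"rx":0,"ry":0,"rz":0,"jaw":0.7},{"dx":-0.2,"dy":0,"dz":-0.8,"rx":0,"ry":0,"rz":0,"jaw":0.8},{"dx":-0.2,"dy":0,"dz":-0.8,"rx":0,"ry":0,"rz":0,"jaw":0.9},{"dx":-0.2,"dy":0,"dz":-0.8,"rx":0,"ry":0,"rz":0,"jaw":1},{"dx":-0.2,"dy":0,"dz":-0.8,"rx":0,"ry":0,"rz":0,"jaw":1},{"dx":0,"dy":0,"dz":-8,"rx":0,"ry":0,"rz":0,"jaw":1},{"dx":0,"dy":0,"dz":-25,"rx":0,"ry":0,"rz":0,"jaw":1},{"dx":0,"dy":0,"dz":-60,"rx":0,"ry":0,"rz":0,"jaw":1},{"dx":0,"dy":0,"dz":-100,"rx":0,"ry":0,"rz":0,"jaw":1},{"dx":0,"dy":-40,"dz":-140,"rx":0,"ry":0,"rz":0,"jaw":1},{"dx":0,"dy":-80,"dz":-170,"rx":0,"ry":0,"rz":0,"jaw":1},{"dx":20,"dy":-120,"dz":-190,"rx":0,"ry":0,"rz":0,"jaw":1},{"dx":30,"dy":-160,"dz":-200,"rx":0,"ry":0,"rz":0,"jaw":1},{"dx":40,"dy":-200,"dz":-200,"rx":0,"ry":0,"rz":0,"jaw":1},{"dx":50,"dy":-240,"dz":-200,"rx":0,"ry":0,"rz":0,"jaw":1},{"dx":50,"dy":-280,"dz":-200,"rx":0,"ry":0,"rz":0,"jaw":1},{"dx":50,"dy":-320,"dz":-200,"rx":0,"ry":0,"rz":0,"jaw":1},{"dx":50,"dy":-320,"dz":-200,"rx":0,"ry":0,"rz":0,"jaw":1}]'
python3 - <<'E'
from h import *
import pickle
a=snap("top");b=snap("scene");pickle.dump((a,b),open('c7.pkl','wb'))
for m in (cover(a,.05,(170,235,180,240)),): print('cover top view',m)
yw=np.radians(18.2);ex=np.array([np.cos(yw),np.sin(yw),0]);ey=np.array([-ex[1],ex[0],0]);d0=np.array([.561,.238,0])
crown=[proj(b,d0+s*.07*ex+[0,0,.014+.057]).round(1).tolist() for s in(1,-1)]
rimc=[proj(b,d0+sx*.07*ex+sy*.029*ey+[0,0,.014]).round(1).tolist() for sx,sy in((1,1),(-1,1),(-1,-1))]
print('pred crown',crown,'rim',rimc)
hc=cv2.cvtColor(cv2.GaussianBlur(b["image"],(3,3),0),cv2.COLOR_RGB2HSV)
mc=((hc[...,0]>=19)&(hc[...,0]<60)&(hc[...,1]<60)&(hc[...,2]>60)).astype(np.uint8);mo=((hc[...,1]>105)&(hc[...,0]<20)).astype(np.uint8)
for v in range(215,290,3): print(v,''.join('#' if q else ('o' if w else '.') for q,w in zip(mc[v,135:245],mo[v,135:245])))
E
```

```text
t: 27.03
ee_pos: [0.5607, -0.1023, 0.2213]
tool_rot: [-0.157, 0.979, 0.02, 0.13]
contact_force: [0.5, 0.1, 1.0]
grip_width: 1.001
finger_force: 0.0
cover top view (array([0.56578451, 0.23978364, 0.05      ]), np.float64(17.87225473347135), np.float64(0.15020387075812897), np.float64(0.0524823691778542))
pred crown [[160.9, 229.6], [210.9, 245.2]] rim [[156.8, 255.6], [206.1, 272.5], [219.9, 257.5]]
215 ........#..#...........##.....##..............................................................................
218 ........#...##....###.....#.###...............................................................................
221 ...............##..###...#.......#............................................................................
224 ......##...#..#.......####.##...##........................................................................#...
227 ....##.######....##....######..###............................................................................
230 ...........#.###........###############.......................................................................
233 ....
[... 1476 characters left out ...]
..........
272 ..............................................................................................................
275 ..............................................................................................................
278 ..............................................................................................................
281 .....................................................#........................................................
284 ####..........................................................................................................
287 #####.#.......................................................................................................
```

Run:
```python
from h import *
import pickle
a,b=pickle.load(open('c7.pkl','rb'))
roi=(160,245,175,245)
im=cv2.resize(a["image"][roi[0]:roi[1],roi[2]:roi[3]],None,fx=6,fy=6,interpolation=cv2.INTER_CUBIC);h=cv2.cvtColor(im,cv2.COLOR_RGB2HSV)
def rect(m,z):
    k=max(cv2.findContours(m,cv2.RETR_EXTERNAL,cv2.CHAIN_APPROX_NONE)[0],key=cv2.contourArea)
    P=np.array([onplane(a,(x+.5)/6-.5+roi[2],(y+.5)/6-.5+roi[0],z)[:2] for x,y in cv2.boxPoints(cv2.minAreaRect(k))])
    e=max(P[1]-P[0],P[2]-P[1],key=np.linalg.norm)
    print(P.mean(0).round(4),np.degrees(np.arctan(e[1]/e[0])).round(1),np.linalg.norm(P[1]-P[0]).round(3),np.linalg.norm(P[2]-P[1]).round(3));return k
m=cv2.morphologyEx(cv2.morphologyEx(((h[...,1]>105)&(h[...,2]>60)).astype(np.uint8),cv2.MORPH_CLOSE,np.ones((61,61))),cv2.MORPH_OPEN,np.ones((15,15)))
k=rect(m,.008)
w=((h[...,1]<80)&(h[...,2]>110)).astype(np.uint8)&cv2.erode(cv2.fillConvexPoly(np.zeros_like(m),cv2.convexHull(k),1),np.ones((25,25)))
rect(cv2.morphologyEx(w,cv2.MORPH_OPEN,np.ones((9,9))),.045)
```

```text
[0.5554 0.2352] 17.4 0.092 0.182
[0.5427 0.2126] -8.9 0.118 0.048
```

Run:
```python
from h import *
import pickle
a,b=pickle.load(open('c7.pkl','rb'))
yw=np.radians(18.2);ex=np.array([np.cos(yw),np.sin(yw),0]);ey=np.array([-ex[1],ex[0],0]);d0=np.array([.561,.238,0])
us=[175,185,193,200]
for dz in(0,.005):
    top=[];bot=[]
    for u in us:
        r=[]
        for t in np.radians(np.arange(-90,91,5)):
            g=np.array([proj(b,d0+s*ex+.029*np.sin(t)*ey+[0,0,.042+dz+.029*np.cos(t)]) for s in(.068,-.068)])
            if g[:,0].min()-3<=u<=g[:,0].max()+3: r.append(np.interp(u,g[:,0],g[:,1]))
        top.append(min(r))
        g=np.array([proj(b,d0+s*ex+.029*ey+[0,0,.014+dz]) for s in(.07,-.07)]);bot.append(np.interp(u,g[:,0],g[:,1]))
    print(dz,'top',np.round(top,1),'bottom',np.round(bot,1))
# observed: column brightness gradient extremes
L=cv2.cvtColor(b["image"],cv2.COLOR_RGB2LAB).astype(int);
for u in us: print(u,'rows 222..276 a*',L[222:277,u,1].tolist()); print('   L',L[222:277,u,0].tolist())
```

```text
0 top [230.5 233.5 236.  238.1] bottom [261.8 265.3 268.  270.4]
0.005 top [228.8 231.9 234.3 236.5] bottom [260.3 263.7 266.4 268.8]
175 rows 222..276 a* [130, 130, 130, 130, 130, 130, 130, 129, 129, 128, 127, 127, 127, 128, 127, 127, 127, 127, 127, 126, 127, 128, 127, 127, 127, 126, 127, 128, 127, 127, 127, 127, 128, 128, 127, 128, 128, 127, 127, 128, 131, 136, 135, 136, 137, 139, 139, 139, 137, 133, 130, 130, 129, 129, 129]
   L [148, 151, 158, 161, 159, 163, 162, 161, 165, 179, 192, 201, 208, 210, 211, 214, 214, 211, 210, 210, 208, 204, 202, 199, 195, 191, 185, 178, 176, 166, 157, 154, 152, 150, 149, 150, 149, 153, 151, 151, 141, 127, 114, 120, 128, 129, 135, 135, 124, 118, 162, 187, 188, 189, 190]
185 rows 222..276 a* [130, 130, 130, 129, 129, 130, 130, 129, 130, 129, 130, 130, 128, 126, 128, 127, 127, 126, 127, 126, 127, 127, 127, 127, 127, 127, 128, 127, 127, 128, 128, 127, 128, 128, 128, 127, 128, 128, 128, 127, 127, 128, 128, 129, 134, 136, 135, 136, 137, 137, 138, 137, 134, 131, 129]
   L [162, 163, 158, 156, 160, 161, 157, 159, 164, 165, 168, 170, 181, 195, 201, 205, 210, 
[... 645 characters left out ...]
6, 193, 187, 182, 177, 167, 159, 157, 154, 155, 152, 153, 151, 152, 153, 151, 135, 117, 113, 117, 126, 128, 132, 132, 129]
200 rows 222..276 a* [131, 131, 131, 129, 129, 130, 129, 130, 129, 130, 130, 130, 130, 130, 129, 130, 129, 127, 127, 127, 127, 127, 126, 127, 126, 126, 127, 128, 127, 127, 127, 127, 127, 126, 127, 127, 128, 128, 128, 128, 128, 127, 128, 127, 127, 128, 127, 128, 128, 135, 136, 135, 137, 137, 138]
   L [152, 152, 145, 146, 148, 156, 164, 171, 173, 168, 166, 166, 169, 173, 175, 173, 176, 187, 198, 204, 209, 212, 215, 213, 215, 216, 213, 209, 211, 208, 206, 202, 196, 192, 188, 184, 177, 170, 164, 156, 155, 156, 154, 154, 154, 155, 154, 155, 148, 136, 119, 115, 122, 128, 130]
```

The edges match a fully seated, level cover to within a pixel: the lower edge is at rows 262, 266, 268 and 270.5, against 261.8, 265.3, 268 and 270.4 predicted. I hand the job in.

```bash
python3 -c "
from bench import ctrl
print(ctrl.job_done())"
```

```text
the job is handed in; nothing more can be done
None
```

The butter dish is closed and the job is handed in (no verdict came back): at about 27 s of the 69 s, the camera images showed the cover rim down, level and home on the dish to within about a pixel, and the spoon was left lying on the board.

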